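# Load the bench shaker, fasten its cover and release the transit pin

## Robot

A 7-joint arm with a two-finger parallel gripper is mounted at the origin on the work surface. World frame = base frame: x ahead of the robot, y to its left, z up, the work surface at z = 0. Lengths are in m, angles in rad, forces in N, time in s.
With the tool pointing down it reaches from about 0.4 to 0.85 m from the base axis. Payload 4.5 kg.
Tool frame: the origin (TCP) lies at the very end of the fingers, on their centre line; the grasp point (between the pads) lies 19 mm behind it; z points along the fingers, y is the line along which they close (so a half turn about z gives the same grasp; the last joint's range is limited). The gripper opens to 88 mm and grips with 3 to 60 N. Pads are 18 mm wide; open, the fingers measure 123 mm over their backs; the gripper's body (75 mm by 187 mm) begins 45 mm behind the grasp point.
Start: joints at [1.211, 0.689, -0.195, 1.565, 0.157, 0.902, -0.215], TCP at [0.24, -0.577, 0.239] pointing down, gripper open.
Joint ranges: [-3.01, 3.01], [-0.46, 2.08], [-1.47, 1.51], [0.13, 2.56], [-1, 4.14], [0.04, 2.09], [-2.66, 2.66]. Speed limits (rad/s): [2.57, 2.57, 3.14, 3.14, 3.14, 3.14, 3.14].

## Interface

Orientations are given as a unit quaternion [x, y, z, w].
In Python, from plant import r, eyes, nets gives the robot as it stands.
- The arm moves only by the shell command python3 -m pendant 'ROWS' [FORCE]. ROWS is JSON, a list of rows, each an object of numbers: "claw": the opening, from 0 (shut) to 1 (fully open); "dx", "dy", "dz": the shift along the world's x, y, z in mm; "twist": the turn about the world's z in rad. In form: [{"claw": .., "dx": .., "dy": .., "dz": .., "twist": ..}, ...]. A call has 1 to 8 rows; each row is the pose to reach, as a shift and turn from the pose commanded when the call began; what a row does not reach only later rows make up. A row lasts 1/10 s, in which the tool goes at most 50 mm and 8.59 degrees, less where a joint would pass 70% of its speed; a pose out of reach is approached as far as the arm can. A call with a gripper value outside its range is refused whole. The fingers move at their own pace and stop on an object; FORCE is the grip in N (left out, the last holds). Time passes only in rows, so rows that repeat a pose let the fingers close. It gives the time, the measured TCP pose, the force, the opening and the grip force at its end, in the units of the state.
- r.get_state(): the state, without advancing time (a new reading comes with each control period).
- eyes.snapshot(name): name is "scene" or "top"; returns (picture, depth): 420x560x3 uint8, blue, green, red; 420x560 float32, m along the optical axis (not along the pixel's ray), 0 where there is no reading.
- eyes.camera_info(name): a dict with "K" (3x3 intrinsics, pixels), "world_to_cam" (4x4, takes a point from world to camera coordinates). Camera axes: x right, y down, z forward; pixel columns grow to the right and rows downward; lengths in m; the calibration is good to about 2 mm. A picture is of the moment at which its call begins. camera_info takes no time and is no camera call.
- r.finish_job(): hands the job in; it is judged then, once.
Trained networks look in the newest picture that a camera, given by its name, has taken for a name from the list of things; names that differ only in an ending like _2 or _b are one class to them, and where a whole thing is asked for, a point or a joint stands for the part that bears it (a point fixed in the world has none). Each returns a list of dicts, best first, with "confidence" (0 to 1); they miss things now and then, are a little off and sometimes report something else, mostly with a low value. They report only what shows in the picture. A call takes as long as a camera call. They do not tell look-alikes from the thing itself.
- nets.spot_in(camera, query): "box" ([left, top, width, height] as shares, 0 to 1, of the picture: columns of its width, rows of its height, round what is visible of it).
- nets.place_of(camera, query): "position" ([column, row] as shares, 0 to 1, of the picture: columns of its width, rows of its height: a listed point, or the origin of a listed thing).
The state is a dict: "clock": time; "q": joint angles; "qd": joint speeds; "joint_torque": joint torques, N m; "tool_pos": TCP position; "eef_rot": TCP orientation; "contact_force": force on the tool from outside, world axes, zero at the start; "moment": the same for the moment, N m; "opening": opening from 0.0 (shut) to 1.0 (fully open); "finger_force": force on a finger pad.
Only numpy, scipy, OpenCV 4.12 (cv2) and the standard library are available. Lean on these libraries where they do the work, as an engineer would, in place of code of your own. Each camera call takes 0.05 s, during which the arm holds its last target. There are 200 camera calls.

## Task

Get the bench shaker ready for a run: first lay every flask from the bench flat in a bay of its own on the shaker's deck (any bay, cap to either end), then press the hinged cover down over them until its catch holds it shut, and screw the cover's black thumbscrew clockwise, turn after turn, until it is fully home. Only when the cover is screwed down, draw the red-headed transit pin out of its bore and park it upright in the side notch, its collar resting on the yellow plate. Leave the other things on the bench where they are.

Things in the scene. Friction and masses are not known exactly. Their poses are not given: they have to be found in the camera images.
- shaker: Bench shaker: white housing 205 x 230 mm, aluminium deck 80 mm above the bench; fixed, at a different place and turn each time. Origin: on the bench under the deck's middle; x points away from the robot at zero turn, y left, z up ('shaker x, y' below). Grey control nose, 53 mm high, on its -x side; brass threaded post 28 mm high on the deck at shaker x -66, y 0.
- bay1 (a point): Middle of the left bay's floor: shaker x 0, y +70 mm, 80 mm above the bench. A bay is 98 mm long (along shaker x) and 42 mm wide, so a flask has 3 mm play all round. Blue stops 8 mm high: one at each end, and side rails only from 18 to 40 mm either side of the middle, so fingers can straddle a flask at its middle.
- bay2 (a point): The same for the middle bay (shaker x 0, y 0).
- bay3 (a point): The same for the right bay (shaker x 0, y -70 mm).
- cover (a joint): Angle of the blue hinged cover (rad): 0 shut, 2.0 fully open; starts at 1.75 to 1.95, up on the far side, its top up to 260 mm above the bench. Push it shut from its outer side (far side while open, upper when shut). Its stiff hinge stays where left (0 to 4 N at the free edge moves it); from 0.09 to 0.03 rad it needs about 15 N at the free edge to pass a spring roller, which then holds it at 0.
- cover_hinge (a point): Middle of the hinge axis (along shaker y): shaker x +66 mm, 112 mm above the bench. The cover is a frame 8 mm thick (centred on the axis), 220 mm wide, 143 mm from axis to free edge. The 36 mm next to the free edge are solid plate; a bar 16 mm wide half way, open windows between. Shut, its upper side is 36 mm above the deck. The catch stands at shaker x -85, y +85 mm, 47 mm above the deck.
- press_pad (a point): Middle of the right-hand green pad (26 x 40 mm) on the cover's outer side, 126 mm from the hinge axis, at shaker y -70 mm: a good place to push and press. Moves with the cover. A like pad lies at shaker y +70 mm.
- screw (a joint): Angle turned by the black thumbscrew held captive in the cover (rad): grows clockwise as seen from above; 12.0 is fully home, at a hard stop; starts at 0 to 1.5. It turns easily (0.04 N m), stays where it is left and sinks 2.6 mm a turn, 5 mm in all.
- screw_grip (a point): Point on the thumbscrew's axis at the height to grip, 12 mm below its top; 132 mm from the hinge axis (shaker x -66, y 0 when shut). The knurled head is round, 40 mm in diameter, 26 mm high, white line on top. With the cover shut and the screw home this point is 64 mm above the deck and the head's underside 14 mm above the cover; unscrewed, up to 5 mm higher.
- pin: Loose steel transit pin, upright in a bore in the yellow block on the shaker's right. Origin: on its axis at the underside of its collar (80 mm above the bench both in bore and notch); z up towards the head. Below: shaft 12 mm in diameter, 46 mm long. Above: collar 28 mm in diameter, 6 mm thick, then a round red head 20 mm in diameter, from 6 to 42 mm. 90 g.
- bore (a point): Mouth of the bore that holds the pin at the start (14 mm wide, 50 mm deep): shaker x -30, y -140 mm, 80 mm above the bench.
- notch (a point): Where the parked pin's origin belongs, in the side notch: shaker x +60, y -140 mm, 80 mm above the bench. A U-shaped slot 17 mm wide in a yellow plate 8 mm thick (72 mm free below), open towards shaker -y, its closed end 8.5 mm beyond this point. Lower the pin in from above or slide it in from the open side; the collar rests on the plate.
- flask1: Flat rigid clear flask with a blue cap, lying flat on the green mat; two or three of the three are there (None at the start: absent). 92 mm long (its x, cap to +x), 36 mm wide (y), 24 mm high, 60 g. Body block from x -46 to +26 mm, cap 22 mm in diameter from +30 to +46 mm. Origin: middle of its length and width, on its underside.
- flask2: Flat rigid clear flask with a blue cap, lying flat on the green mat; two or three of the three are there (None at the start: absent). 92 mm long (its x, cap to +x), 36 mm wide (y), 24 mm high, 60 g. Body block from x -46 to +26 mm, cap 22 mm in diameter from +30 to +46 mm. Origin: middle of its length and width, on its underside.
- flask3: Flat rigid clear flask with a blue cap, lying flat on the green mat; two or three of the three are there (None at the start: absent). 92 mm long (its x, cap to +x), 36 mm wide (y), 24 mm high, 60 g. Body block from x -46 to +26 mm, cap 22 mm in diameter from +30 to +46 mm. Origin: middle of its length and width, on its underside.
- tube_rack: Bystander: steel rack 100 x 170 mm, 122 mm high, with blue-capped tubes. Origin under its middle. Leave alone.
- pipette: Bystander: black and white pipette lying on the bench, 225 mm long, 26 mm high. Origin near its middle. Leave alone.
- tip_box: Bystander: grey plastic box 120 x 85 mm, 58 mm high. Origin under its middle. Leave alone.
Mind the look-alikes: they are no part of the job. Leave any orange look-alike of the flask1 alone.

How it is judged:
By the outcome, as a careful person would: the job done as asked, in the order asked, and still so for the second after the job is handed in, with the robot touching nothing.
Of flask1, flask2, flask3 only 2 to 3 are there at a start; the rules pass over those that are not, and their reading is None.
At some moment in a run one of flask1, flask2, flask3 may be knocked a few centimetres aside while the robot is not near it.
It also fails if it takes over 210 s, if anything falls off the work surface, if the arm or the gripper's body presses on something with over 40 N, if the wrist force passes 120 N, or if a joint passes its speed limit or range.

## Working session

There is one attempt and no reset: what is moved stays moved. The work goes in short steps, Python scripts to look and compute and a shell command to move; the robot and the scene stay as the last step left them, time stands still between calls to the robot, and variables do not carry over. Pictures are saved under pics/ and viewed, at most 14 in all, crops included, and the job is handed in when it is done.

```bash
ls; mkdir -p pics; python3 - <<'E'
from plant import r,eyes,nets
import cv2,numpy as np
print(r.get_state())
for c in("scene","top"):
    p,d=eyes.snapshot(c); cv2.imwrite(f"pics/{c}0.png",p); np.save(f"pics/{c}0.npy",d)
    i=eyes.camera_info(c); print(c,i["K"],i["world_to_cam"])
    for q in("shaker","flask1","pin","bore","notch","screw_grip","press_pad","cover_hinge","bay1","bay2","bay3"):
        print(q,[(np.round(np.array(x["position"])*[560,420],1).tolist(),round(x["confidence"],2)) for x in nets.place_of(c,q)[:5]])
E
```

```text
pics
{'clock': 0.0, 'q': array([ 1.21081893,  0.68995132, -0.1945154 ,  1.56635421,  0.15732077,
        0.90248589, -0.21512062]), 'qd': array([-3.13255648e-04, -2.17954689e-04, -1.54689316e-03,  4.28043470e-04,
       -9.14607901e-05, -2.56181168e-05,  8.10454833e-04]), 'joint_torque': array([ 1.07154698e-03, -5.27554107e+01, -1.26680017e+00, -1.53424788e+01,
       -5.27026446e-02,  6.54646850e-03,  1.68907191e-04]), 'tool_pos': array([ 0.23950757, -0.5766041 ,  0.23792774]), 'eef_rot': array([ 9.80671824e-01,  1.95657759e-01, -2.48768919e-04, -8.67488934e-04]), 'contact_force': array([ 0.17806596, -0.23510674, -0.42232346]), 'moment': array([ 0.05045509,  0.01481526, -0.04926088]), 'finger_force': 0.0, 'opening': 1.004010502005537}
scene [[462.26569718   0.         274.51681697]
 [  0.         462.26569718 209.07865712]
 [  0.           0.           1.        ]] [[-0.73318876  0.67994489  0.01044946  0.3595228 ]
 [ 0.56583438  0.61852166 -0.54521775 -0.24860669]
 [-0.37718124 -0.39383487 -0.83822933  1.53063521]
 [ 0.          0.          0.          1.        ]]
shaker [([252.7,
[... 1127 characters left out ...]
000000e+00]]
shaker [([303.2, 201.5], 0.56), ([327.7, 201.0], 0.17)]
flask1 [([195.0, 238.6], 0.75), ([241.7, 169.7], 0.66), ([222.3, 204.2], 0.56), ([200.1, 174.6], 0.54)]
pin [([347.6, 204.9], 0.52)]
bore [([345.4, 207.3], 0.67)]
notch [([348.1, 182.8], 0.86), ([195.4, 238.6], 0.73), ([326.5, 200.5], 0.33)]
screw_grip [([304.4, 144.9], 0.74)]
press_pad [([330.3, 155.9], 0.64)]
cover_hinge [([307.7, 174.2], 0.92), ([415.8, 210.4], 0.46), ([304.6, 203.1], 0.27)]
bay1 [([327.0, 198.6], 0.95), ([286.6, 196.1], 0.67), ([304.4, 200.3], 0.63)]
bay2 [([327.0, 198.6], 0.95), ([286.6, 196.1], 0.67), ([304.4, 200.3], 0.63)]
bay3 [([327.0, 198.6], 0.95), ([286.6, 196.1], 0.67), ([304.4, 200.3], 0.63)]
```

```bash
python3 - <<'E'
import cv2
for c,(x,y,w,h) in dict(scene=(140,80,280,280*3//4),top=(150,110,240,180)).items():
    p=cv2.imread(f"pics/{c}0.png"); cv2.imwrite(f"pics/{c}0c.png",cv2.resize(p[y:y+h,x:x+w],(800,600),interpolation=2))
E
```

```text
(no output)
```

View pics/scene0c.png

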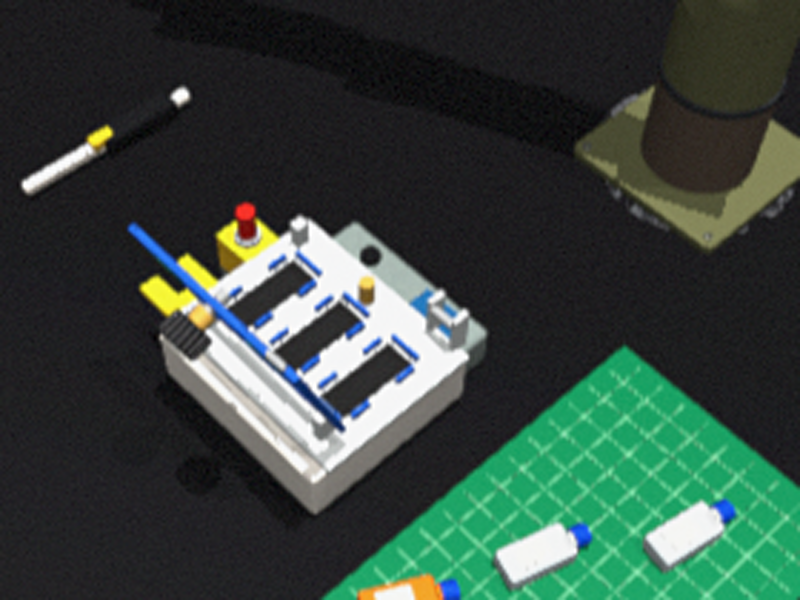

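View pics/top0c.png

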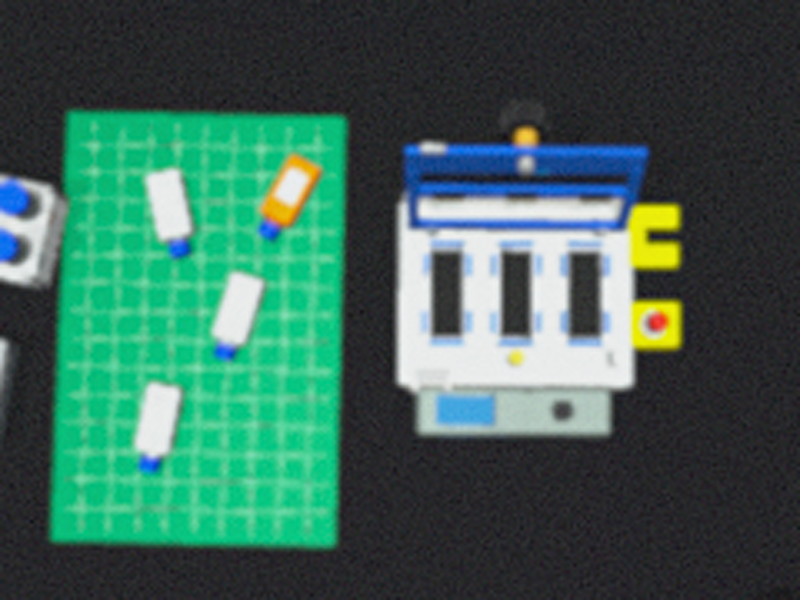

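View pics/top0.png

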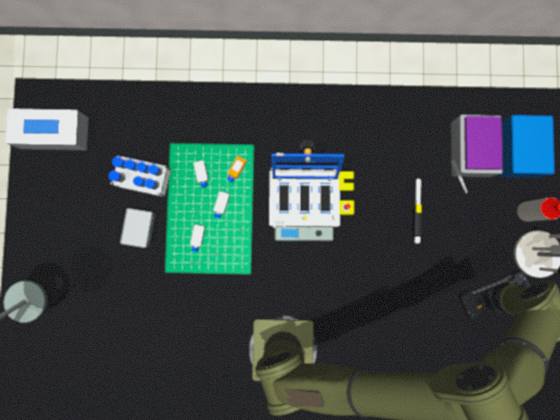

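```bash
cat > h.py <<'E'
import numpy as np,cv2
from plant import r,eyes,nets
def ray(c):
    i=eyes.camera_info(c); T=np.linalg.inv(i["world_to_cam"]); return np.linalg.inv(i["K"]),T
def atz(c,uv,z):
    Ki,T=ray(c); d=T[:3,:3]@Ki@[uv[0],uv[1],1]; o=T[:3,3]; return o+d*(z-o[2])/d[2]
def cloud(c,d):
    Ki,T=ray(c); v,u=np.mgrid[:420,:560]; p=np.stack([u,v,np.ones_like(u)],-1)@Ki.T*d[...,None]
    return p@T[:3,:3].T+T[:3,3]
def proj(c,P):
    i=eyes.camera_info(c); q=i["world_to_cam"]@np.r_[P,1]; q=i["K"]@q[:3]; return q[:2]/q[2]
def blobs(m,lo):
    n,l,s,ce=cv2.connectedComponentsWithStats(m.astype(np.uint8)); return [(l==k) for k in range(1,n) if s[k,4]>=lo]
def flasks(c,p,d):
    P=cloud(c,d); out=[]
    hsv=cv2.cvtColor(p,cv2.COLOR_BGR2HSV); H,S,V=[hsv[...,k].astype(int) for k in range(3)]
    roi=(P[...,1]>.03)&(P[...,1]<.42)&(P[...,0]>.2)&(P[...,0]<.8)&(P[...,2]<.05)&(d>0)
    for b in blobs((S<70)&(V>100)&roi,60):
        # body from white mask
        v,u=np.nonzero(b); w=np.array([atz(c,(x,y),.024)[:2] for x,y in zip(u,v)]); m=w.mean(0)
        if len(w)>600: continue
        cap=(abs(H-112)<14)&(S>120)&roi&(np.hypot(P[...,0]-m[0],P[...,1]-m[1])<.07)
        v,u=np.nonzero(cap); 
        if len(u)<3: continue
        cc=np.array([atz(c,(x,y),.02)[:2] for x,y in zip(u,v)]).mean(0)
        rect=cv2.minAreaRect((w*1000).astype(np.float32))
        ax=np.linalg.eigh(np.cov(w.T))[1][:,1]; 
        if ax@(cc-m)<0: ax=-ax
        a2=(cc-m)/np.linalg.norm(cc-m)
        out.append((len(w),m+ax*.010,np.arctan2(ax[1],ax[0]),np.arctan2(a2[1],a2[0]),m,cc,np.round(rect[1])))
    return out
E
python3 - <<'E'
from h import *
np.set_printoptions(precision=4,suppress=True)
for c in("top","scene"):
    p=cv2.imread(f"pics/{c}0.png");d=np.load(f"pics/{c}0.npy");P=cloud(c,d)
    print(c,"bench z",np.percentile(P[...,2][(P[...,2]>-.03)&(P[...,2]<.03)],[5,50,95]))
    for f in flasks(c,p,d): print(*f)
    hsv=cv2.cvtColor(p,cv2.COLOR_BGR2HSV).astype(int);H,S,V=hsv[...,0],hsv[...,1],hsv[...,2]
    deck=(abs(P[...,2]-.08)<.02)
    near=(abs(P[...,0]-.55)<.2)&(abs(P[...,1]+.08)<.2)
    for n,m,z,lo in(("bay",(V<90)&deck&near,.08,80),("yel",(abs(H-29)<6)&(S>150)&near&deck,.08,30),("red",((H<8)|(H>172))&(S>150)&near,.122,5),("brass",(abs(H-24)<10)&(S>60)&near&(P[...,2]>.085),.108,4)):
        for b in blobs(m,lo):
            v,u=np.nonzero(b); print(n,len(u),u.mean().round(1),v.mean().round(1),atz(c,(u.mean(),v.mean()),z),"cloud",P[b].mean(0),V[b].mean())
E
```

```text
top bench z [-0.0055  0.0005  0.0085]
226 [0.6112 0.2987] -2.88624176000733 -2.903465449056878 [0.6209 0.3013] [0.5755 0.2903] [75. 39.]
62 [0.6346 0.1774] 2.670448582043366 2.681106305172544 [0.6436 0.1729] [0.5961 0.1964] [23. 35.]
224 [0.5019 0.2281] 2.8637245892889704 2.861876177115564 [0.5115 0.2254] [0.4663 0.2384] [39. 75.]
237 [0.384  0.3074] 2.955199117350394 2.946693994760137 [0.3938 0.3055] [0.3471 0.3148] [39. 76.]
bay 191 283.5 197.6 [0.5271 0.0065 0.08  ] cloud [0.527  0.0066 0.0812] 58.60732984293194
bay 174 304.2 197.6 [ 0.5285 -0.0634  0.08  ] cloud [ 0.5284 -0.0634  0.081 ] 56.21264367816092
bay 185 324.9 198.0 [ 0.5283 -0.1337  0.08  ] cloud [ 0.5282 -0.1335  0.0813] 57.016216216216215
yel 223 345.6 180.6 [ 0.5894 -0.2034  0.08  ] cloud [ 0.5893 -0.2034  0.0804] 224.01793721973095
yel 115 346.8 207.1 [ 0.499  -0.2082  0.08  ] cloud [ 0.499  -0.2081  0.0805] 226.19130434782608
red 15 346.7 206.3 [ 0.4979 -0.2014  0.122 ] cloud [ 0.4979 -0.2014  0.1221] 227.33333333333334
brass 50 307.2 149.7 [ 0.6869 -0.0693  0.108 ] cloud [ 0.659  -0.0615  0.2368] 148.24
brass 18 3
[... 846 characters left out ...]
  ] cloud [0.5243 0.0077 0.079 ] 48.54703832752613
yel 99 225.1 164.5 [ 0.5038 -0.1993  0.08  ] cloud [ 0.503  -0.2004  0.0784] 234.3838383838384
yel 51 208.4 174.6 [ 0.5629 -0.203   0.08  ] cloud [ 0.5622 -0.2042  0.0782] 245.3921568627451
yel 125 197.0 183.4 [ 0.6064 -0.2002  0.08  ] cloud [ 0.6058 -0.2013  0.0784] 230.4
red 62 225.7 156.8 [ 0.5035 -0.1916  0.122 ] cloud [ 0.4972 -0.2007  0.1087] 168.88709677419354
brass 41 267.9 180.8 [ 0.4652 -0.0557  0.108 ] cloud [ 0.4617 -0.0596  0.1009] 171.9512195121951
brass 4 206.5 182.5 [ 0.5949 -0.1662  0.108 ] cloud [ 0.5997 -0.1578  0.1208] 203.25
brass 54 209.8 190.9 [ 0.606  -0.1376  0.108 ] cloud [ 0.65   -0.0616  0.2293] 202.14814814814815
```

```bash
python3 - <<'E'
from h import *
np.set_printoptions(precision=4,suppress=True)
for c in("top","scene"):
    d=np.load(f"pics/{c}0.npy");P=cloud(c,d)
    for lo,hi in((.03,.06),(.06,.14)):
        m=(P[...,2]>lo)&(P[...,2]<hi)&(P[...,1]>.32)&(P[...,1]<.6)&(P[...,0]>.3)&(P[...,0]<.8)&(d>0)
        if m.sum()<10: continue
        Q=P[m]; print(c,lo,m.sum()); h=cv2.convexHull((Q[:,:2]*1000).astype(np.float32))[:,0]; print(cv2.minAreaRect(h),cv2.boxPoints(cv2.minAreaRect(h)).round().tolist())
        print("miny at x bins",[(x,round(Q[abs(Q[:,0]-x)<.02][:,1].min(),3)) for x in np.arange(.4,.76,.04) if (abs(Q[:,0]-x)<.02).any()])
E
```

```text
top 0.03 905
((503.7877197265625, 522.50830078125), (170.02259826660156, 291.38153076171875), 79.52925872802734) [[345.0, 465.0], [632.0, 412.0], [663.0, 580.0], [376.0, 633.0]]
miny at x bins [(np.float64(0.4), np.float64(0.465)), (np.float64(0.44), np.float64(0.459)), (np.float64(0.48), np.float64(0.459)), (np.float64(0.52), np.float64(0.43)), (np.float64(0.5599999999999999), np.float64(0.423)), (np.float64(0.5999999999999999), np.float64(0.418)), (np.float64(0.6399999999999999), np.float64(0.414))]
top 0.06 1573
((503.9948425292969, 522.7745971679688), (170.5248260498047, 289.6340026855469), 79.19873809814453) [[346.0, 466.0], [630.0, 412.0], [662.0, 579.0], [378.0, 634.0]]
miny at x bins [(np.float64(0.4), np.float64(0.467)), (np.float64(0.44), np.float64(0.461)), (np.float64(0.48), np.float64(0.463)), (np.float64(0.52), np.float64(0.43)), (np.float64(0.5599999999999999), np.float64(0.425)), (np.float64(0.5999999999999999), np.float64(0.416)), (np.float64(0.6399999999999999), np.float64(0.413))]
scene 0.03 2728
((502.1771240234375, 526.1290283203125), (169.85342407226562, 290.983
[... 290 characters left out ...]
9999999), np.float64(0.427)), (np.float64(0.5999999999999999), np.float64(0.418)), (np.float64(0.6399999999999999), np.float64(0.417)), (np.float64(0.6799999999999999), np.float64(0.578))]
scene 0.06 2766
((505.09246826171875, 525.1575317382812), (168.89544677734375, 285.9625549316406), 79.52272033691406) [[349.0, 468.0], [630.0, 416.0], [661.0, 582.0], [380.0, 634.0]]
miny at x bins [(np.float64(0.4), np.float64(0.478)), (np.float64(0.44), np.float64(0.469)), (np.float64(0.48), np.float64(0.478)), (np.float64(0.52), np.float64(0.435)), (np.float64(0.5599999999999999), np.float64(0.43)), (np.float64(0.5999999999999999), np.float64(0.421)), (np.float64(0.6399999999999999), np.float64(0.417))]
```

```bash
python3 -m pendant '[{"claw":1,"dx":120,"dy":380,"twist":-0.66},{"claw":1,"dx":120,"dy":380,"twist":-0.66},{"claw":1,"dx":120,"dy":380,"twist":-0.66},{"claw":1,"dx":120,"dy":380,"twist":-0.66},{"claw":1,"dx":120,"dy":380,"twist":-0.66},{"claw":1,"dx":120,"dy":380,"twist":-0.66},{"claw":1,"dx":120,"dy":380,"twist":-0.66},{"claw":1,"dx":120,"dy":380,"twist":-0.66}]' 20
python3 -m pendant '[{"claw":0.7,"dx":143,"dy":426},{"claw":0.7,"dx":143,"dy":426},{"claw":0.7,"dx":143,"dy":426},{"claw":0.7,"dx":143,"dy":426},{"claw":0.7,"dx":143,"dy":426},{"claw":0.7,"dx":143,"dy":426},{"claw":0.7,"dx":143,"dy":426},{"claw":0.7,"dx":143,"dy":426}]'
```

```text
validation failed for argument at $[0]...
validation failed for argument at $[0]...
```

```bash
python3 -m pendant '[{"claw":1,"dx":120,"dy":380,"dz":0,"twist":-0.66},{"claw":1,"dx":120,"dy":380,"dz":0,"twist":-0.66},{"claw":1,"dx":120,"dy":380,"dz":0,"twist":-0.66},{"claw":1,"dx":120,"dy":380,"dz":0,"twist":-0.66},{"claw":1,"dx":120,"dy":380,"dz":0,"twist":-0.66},{"claw":1,"dx":120,"dy":380,"dz":0,"twist":-0.66},{"claw":1,"dx":120,"dy":380,"dz":0,"twist":-0.66},{"claw":1,"dx":120,"dy":380,"dz":0,"twist":-0.66}]' 20
```

```text
clock: 2.0
tool_pos: [0.3605, -0.1952, 0.239]
eef_rot: [0.991, -0.133, 0.001, 0.0]
contact_force: [0.7, -0.1, -0.6]
opening: 1.0
finger_force: 0.0
```

```bash
python3 -m pendant '[{"claw":0.7,"dx":142,"dy":424,"dz":0,"twist":0},{"claw":0.7,"dx":142,"dy":424,"dz":0,"twist":0},{"claw":0.7,"dx":142,"dy":424,"dz":0,"twist":0},{"claw":0.7,"dx":142,"dy":424,"dz":0,"twist":0},{"claw":0.7,"dx":142,"dy":424,"dz":0,"twist":0},{"claw":0.7,"dx":142,"dy":424,"dz":-50,"twist":0},{"claw":0.7,"dx":142,"dy":424,"dz":-100,"twist":0},{"claw":0.7,"dx":142,"dy":424,"dz":-150,"twist":0}]'
python3 - <<'E'
from h import *
p,d=eyes.snapshot("scene"); cv2.imwrite("pics/s1.png",cv2.resize(p[180:360,250:490],(800,600),interpolation=2)); print(flasks("scene",p,d))
E
```

```text
clock: 2.8
tool_pos: [0.4814, 0.1632, 0.1651]
eef_rot: [0.991, -0.131, 0.002, -0.002]
contact_force: [1.1, 0.4, 0.6]
opening: 0.698
finger_force: 0.0
[(388, array([0.38679369, 0.31201471]), np.float64(2.9969619252379016), np.float64(2.9760000207719473), array([0.39668929, 0.31057344]), array([0.3457246 , 0.31909081]), array([40., 82.])), (407, array([0.50411971, 0.23350827]), np.float64(2.8803672558529456), np.float64(2.842140260932266), array([0.51378046, 0.23092562]), array([0.46758034, 0.24518928]), array([42., 79.])), (105, array([0.6318688 , 0.17898962]), np.float64(2.642635756497365), np.float64(2.590209240094364), array([0.64064962, 0.17420452]), array([0.59614653, 0.20157438]), array([22., 33.])), (442, array([0.61283938, 0.30359696]), np.float64(-2.879009532742022), np.float64(-2.892790202619882), array([0.62249661, 0.30619272]), array([0.57276997, 0.29355883]), array([81., 37.]))]
```

View pics/s1.png

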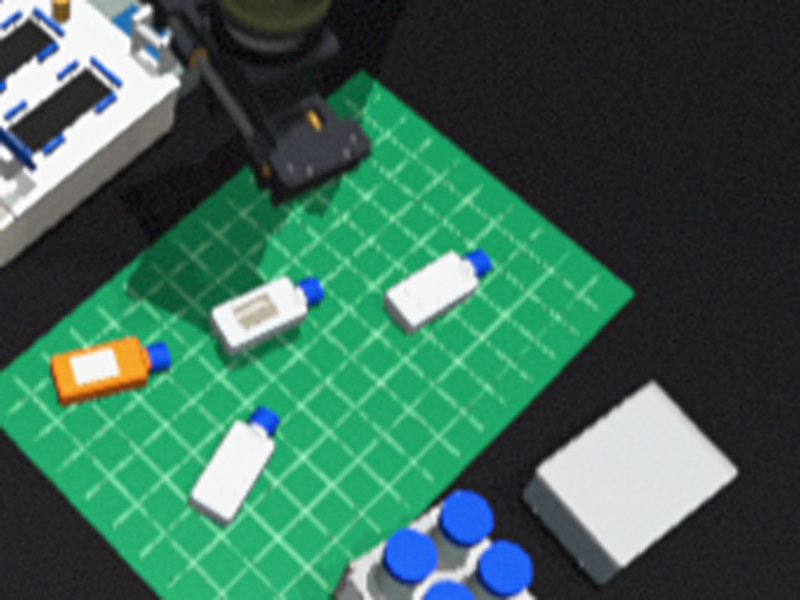

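```bash
python3 -m pendant '[{"claw":0.7,"dx":18,"dy":54,"dz":0,"twist":0},{"claw":0.7,"dx":18,"dy":54,"dz":0,"twist":0},{"claw":0.7,"dx":18,"dy":54,"dz":0,"twist":0},{"claw":0.7,"dx":18,"dy":54,"dz":0,"twist":0}]'
```

```text
clock: 3.25
tool_pos: [0.4969, 0.2117, 0.1648]
eef_rot: [0.991, -0.133, -0.0, 0.001]
contact_force: [0.4, -0.2, 0.6]
opening: 0.701
finger_force: 0.0
```

```bash
python3 -m pendant '[{"claw":0.7,"dx":6,"dy":18,"dz":-40,"twist":0},{"claw":0.7,"dx":6,"dy":18,"dz":-80,"twist":0},{"claw":0.7,"dx":6,"dy":18,"dz":-120,"twist":0},{"claw":0.7,"dx":6,"dy":18,"dz":-145,"twist":0},{"claw":0.7,"dx":6,"dy":18,"dz":-160,"twist":0},{"claw":0.7,"dx":6,"dy":18,"dz":-160,"twist":0},{"claw":0.7,"dx":6,"dy":18,"dz":-160,"twist":0}]' 20
python3 -m pendant '[{"claw":0.2,"dx":0,"dy":0,"dz":0,"twist":0},{"claw":0.2,"dx":0,"dy":0,"dz":0,"twist":0},{"claw":0.2,"dx":0,"dy":0,"dz":0,"twist":0},{"claw":0.2,"dx":0,"dy":0,"dz":0,"twist":0},{"claw":0.2,"dx":0,"dy":0,"dz":0,"twist":0}]' 20
python3 -m pendant '[{"claw":0.2,"dx":0,"dy":0,"dz":30,"twist":0},{"claw":0.2,"dx":0,"dy":0,"dz":80,"twist":0},{"claw":0.2,"dx":0,"dy":0,"dz":130,"twist":0},{"claw":0.2,"dx":0,"dy":0,"dz":150,"twist":0}]' 20
python3 - <<'E'
from h import *
p,d=eyes.snapshot("scene"); cv2.imwrite("pics/s2.png",cv2.resize(p[180:360,250:490],(800,600),interpolation=2))
print(r.get_state()["tool_pos"])
E
```

```text
clock: 3.95
tool_pos: [0.5039, 0.2305, 0.0056]
eef_rot: [0.991, -0.133, 0.001, -0.0]
contact_force: [-0.2, 0.4, 0.5]
opening: 0.704
finger_force: 0.0
clock: 4.45
tool_pos: [0.5035, 0.2312, 0.0054]
eef_rot: [0.991, -0.133, 0.0, -0.0]
contact_force: [-1.1, -0.7, 6.3]
opening: 0.406
finger_force: 20.0
clock: 4.85
tool_pos: [0.5051, 0.2319, 0.1589]
eef_rot: [0.991, -0.133, 0.003, -0.002]
contact_force: [0.5, 0.3, -0.8]
opening: 0.406
finger_force: 20.0
[0.50588357 0.2323329  0.16030188]
```

View pics/s2.png

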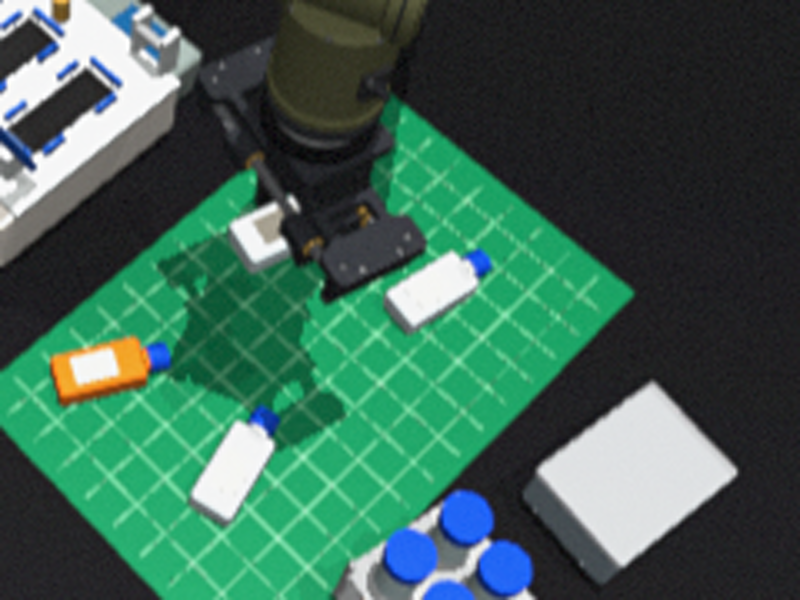

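```bash
python3 -m pendant '[{"claw":0.2,"dx":0,"dy":-40,"dz":30,"twist":0},{"claw":0.2,"dx":22,"dy":-365,"dz":40,"twist":0.274},{"claw":0.2,"dx":22,"dy":-365,"dz":40,"twist":0.274},{"claw":0.2,"dx":22,"dy":-365,"dz":40,"twist":0.274},{"claw":0.2,"dx":22,"dy":-365,"dz":40,"twist":0.274},{"claw":0.2,"dx":22,"dy":-365,"dz":40,"twist":0.274},{"claw":0.2,"dx":22,"dy":-365,"dz":40,"twist":0.274},{"claw":0.2,"dx":22,"dy":-365,"dz":40,"twist":0.274}]' 20
python3 -m pendant '[{"claw":0.2,"dx":0,"dy":0,"dz":0,"twist":0},{"claw":0.2,"dx":0,"dy":0,"dz":0,"twist":0},{"claw":0.2,"dx":0,"dy":0,"dz":0,"twist":0}]' 20
```

```text
clock: 5.7
tool_pos: [0.5242, -0.1396, 0.1943]
eef_rot: [1.0, 0.001, -0.0, 0.001]
contact_force: [0.3, -0.1, -0.9]
opening: 0.407
finger_force: 20.0
clock: 6.0
tool_pos: [0.5251, -0.1316, 0.1942]
eef_rot: [1.0, 0.005, -0.0, -0.001]
contact_force: [0.7, 0.1, -0.6]
opening: 0.406
finger_force: 20.0
```

```bash
python3 -m pendant '[{"claw":0.2,"dx":3,"dy":-1,"dz":-40,"twist":0},{"claw":0.2,"dx":3,"dy":-1,"dz":-88,"twist":0},{"claw":0.2,"dx":3,"dy":-1,"dz":-88,"twist":0},{"claw":0.2,"dx":3,"dy":-1,"dz":-88,"twist":0},{"claw":0.2,"dx":3,"dy":-1,"dz":-88,"twist":0}]' 20
python3 - <<'E'
from h import *
im=[]
for c,(x,y,w,h) in dict(scene=(180,120,100,110),top=(260,130,100,110)).items():
    p,d=eyes.snapshot(c); np.save(f"pics/{c}3.npy",d); cv2.imwrite(f"pics/{c}3.png",p)
    im.append(cv2.resize(p[y:y+h,x:x+w],(400,440),interpolation=2))
cv2.imwrite("pics/c3.png",np.hstack(im)); print(r.get_state()["tool_pos"])
E
```

```text
clock: 6.5
tool_pos: [0.5297, -0.1343, 0.1089]
eef_rot: [1.0, 0.004, 0.002, 0.0]
contact_force: [-0.1, -0.3, -0.2]
opening: 0.404
finger_force: 20.0
[ 0.52981272 -0.13483012  0.10913962]
```

View pics/c3.png

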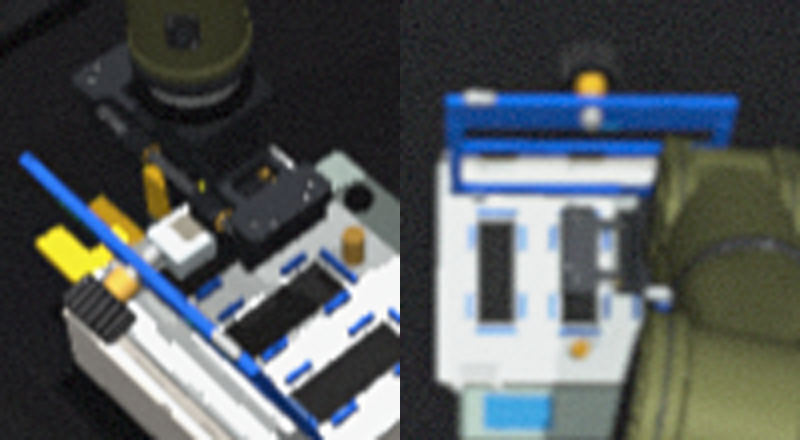

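```bash
python3 - <<'E'
from h import *
c="scene";p=cv2.imread("pics/scene3.png");d=np.load("pics/scene3.npy");P=cloud(c,d)
hsv=cv2.cvtColor(p,cv2.COLOR_BGR2HSV).astype(int)
roi=np.zeros((420,560),bool);roi[168:192,212:236]=1
m=(hsv[...,1]<70)&(hsv[...,2]>90)&roi&(P[...,2]>.095)&(P[...,2]<.14)
v,u=np.nonzero(m);Q=P[m]
print(len(Q),Q.min(0),Q.max(0)); t=Q[:,2]>.118
T=Q[t];print(len(T),np.percentile(T,[2,50,98],axis=0).round(4))
for i in range(168,192): print(i,' '.join(f"{P[i,j,0]*1000:4.0f}/{P[i,j,1]*1000:4.0f}/{P[i,j,2]*1000:3.0f}{'*' if m[i,j] else ' '}" for j in range(213,236,2)))
E
```

```text
174 [ 0.53494935 -0.15974791  0.10516854] [ 0.57452625 -0.11249236  0.13154441]
145 [[ 0.5404 -0.1488  0.1187]
 [ 0.5583 -0.1293  0.1253]
 [ 0.5741 -0.1132  0.1293]]
168  503/-270/ -3   500/-263/  0   520/-220/ 58   520/-210/ 67   542/-165/129   539/-159/131   538/-151/138   555/-116/186   556/-106/196   551/-104/194   554/ -91/208   551/ -86/210 
169  506/-267/ -3   502/-261/ -1   521/-220/ 54   520/-210/ 63   519/-200/ 71   540/-159/128   539/-150/135   561/-107/195   558/-103/196   554/-100/196   551/ -96/197   553/ -83/211 
170  508/-264/ -4   505/-257/  1   520/-222/ 45   520/-211/ 57   520/-200/ 67   542/-157/127   538/-152/129   565/-103/198   560/-101/196   555/ -98/194   552/ -94/196   553/ -84/206 
171  511/-259/ -2   508/-254/  0   519/-224/ 38   519/-214/ 48   518/-203/ 58   540/-160/118   540/-150/127*  565/-104/193   562/ -98/196   558/ -96/195   553/ -94/192   548/ -92/190 
172  514/-256/ -1   509/-253/ -3   519/-225/ 32   519/-215/ 42   519/-203/ 54   541/-160/114*  542/-148/126*  563/-106/185   563/ -97/194   560/ -93/195   557/ -88/197   553/ -86/195 
173  517/-251/
[... 2782 characters left out ...]
 638/ -47/245   570/-147/ 78   564/-145/ 74   573/-122/107   569/-117/109*  563/-117/103   548/-129/ 76   546/-121/ 83   541/-120/ 79   538/-114/ 81 
189  644/ -55/238   642/ -50/241   639/ -45/244   637/ -40/247   569/-139/ 80   564/-136/ 79   571/-115/107*  556/-128/ 79   551/-125/ 78   547/-121/ 78   542/-118/ 77   538/-115/ 77 
190  646/ -53/238   620/ -86/179   641/ -43/244   637/ -40/244   569/-139/ 75   565/-134/ 77   562/-129/ 80   557/-127/ 77   554/-121/ 80   551/-116/ 82   548/-111/ 85   543/-108/ 83 
191  647/ -51/237   588/-141/ 87   639/ -47/234   639/ -38/244   636/ -34/244   570/-129/ 82   563/-128/ 77   560/-123/ 79   555/-121/ 76   552/-115/ 80   551/-107/ 87   545/-105/ 83
```

```bash
python3 -m pendant '[{"claw":0.2,"dx":-2.5,"dy":0.5,"dz":0,"twist":-0.003},{"claw":0.2,"dx":-2.5,"dy":0.5,"dz":-10,"twist":-0.003},{"claw":0.2,"dx":-2.5,"dy":0.5,"dz":-18,"twist":-0.003},{"claw":0.2,"dx":-2.5,"dy":0.5,"dz":-22,"twist":-0.003},{"claw":0.2,"dx":-2.5,"dy":0.5,"dz":-22,"twist":-0.003}]' 20
```

```text
clock: 7.1
tool_pos: [0.5258, -0.1343, 0.0846]
eef_rot: [1.0, 0.002, 0.0, -0.0]
contact_force: [-0.9, 0.6, 5.3]
opening: 0.407
finger_force: 20.0
```

```bash
python3 -m pendant '[{"claw":0.6,"dx":0,"dy":0,"dz":0,"twist":0},{"claw":0.6,"dx":0,"dy":0,"dz":0,"twist":0},{"claw":0.6,"dx":0,"dy":0,"dz":0,"twist":0},{"claw":0.6,"dx":0,"dy":0,"dz":20,"twist":0},{"claw":0.6,"dx":0,"dy":0,"dz":70,"twist":0},{"claw":0.7,"dx":0,"dy":0,"dz":115,"twist":0},{"claw":0.7,"dx":0,"dy":0,"dz":115,"twist":0}]' 20
python3 -m pendant '[{"claw":0.7,"dx":-142,"dy":443,"dz":0,"twist":-0.177},{"claw":0.7,"dx":-142,"dy":443,"dz":0,"twist":-0.177},{"claw":0.7,"dx":-142,"dy":443,"dz":0,"twist":-0.177},{"claw":0.7,"dx":-142,"dy":443,"dz":0,"twist":-0.177},{"claw":0.7,"dx":-142,"dy":443,"dz":0,"twist":-0.177},{"claw":0.7,"dx":-142,"dy":443,"dz":0,"twist":-0.177},{"claw":0.7,"dx":-142,"dy":443,"dz":0,"twist":-0.177},{"claw":0.7,"dx":-142,"dy":443,"dz":0,"twist":-0.177}]' 20
python3 - <<'E'
from h import *
np.set_printoptions(precision=4,suppress=True)
for c in("scene","top"):
    p,d=eyes.snapshot(c);cv2.imwrite(f"pics/{c}4.png",p)
    for f in flasks(c,p,d): print(c,*f[:4])
print(r.get_state()["tool_pos"])
E
```

```text
clock: 7.8
tool_pos: [0.5293, -0.1352, 0.2048]
eef_rot: [1.0, 0.002, 0.005, 0.001]
contact_force: [1.1, -0.0, -0.5]
opening: 0.698
finger_force: 0.0
clock: 8.6
tool_pos: [0.4023, 0.248, 0.1989]
eef_rot: [0.996, -0.086, -0.0, 0.001]
contact_force: [0.0, 0.5, 0.3]
opening: 0.702
finger_force: 0.0
scene 386 [0.3867 0.3119] 3.016927293949954 2.9780954702746847
scene 105 [0.6319 0.179 ] 2.642635756497365 2.590209240094364
scene 442 [0.6126 0.3037] -2.885877512347372 -2.891450751350656
top 229 [0.6108 0.2992] -2.8897880513654473 -2.892716656276449
top 62 [0.6346 0.1774] 2.670448582043366 2.681106305172544
[0.4001 0.255  0.1987]
```

```bash
python3 -m pendant '[{"claw":0.7,"dx":-14,"dy":46,"dz":-50,"twist":0},{"claw":0.7,"dx":-14,"dy":46,"dz":-100,"twist":0},{"claw":0.7,"dx":-14,"dy":46,"dz":-130,"twist":0},{"claw":0.7,"dx":-14,"dy":46,"dz":-130,"twist":0},{"claw":0.7,"dx":-14,"dy":46,"dz":-130,"twist":0}]' 20
```

```text
clock: 9.2
tool_pos: [0.3893, 0.2912, 0.0693]
eef_rot: [0.996, -0.086, -0.001, 0.001]
contact_force: [0.9, 0.5, 0.1]
opening: 0.7
finger_force: 0.0
```

```bash
python3 -m pendant '[{"claw":0.7,"dx":-5,"dy":18,"dz":0,"twist":0},{"claw":0.7,"dx":-5,"dy":18,"dz":-35,"twist":0},{"claw":0.7,"dx":-5,"dy":18,"dz":-55,"twist":0},{"claw":0.7,"dx":-5,"dy":18,"dz":-64,"twist":0},{"claw":0.7,"dx":-5,"dy":18,"dz":-64,"twist":0},{"claw":0.7,"dx":-5,"dy":18,"dz":-64,"twist":0}]' 20
python3 -m pendant '[{"claw":0.2,"dx":0,"dy":0,"dz":0,"twist":0},{"claw":0.2,"dx":0,"dy":0,"dz":0,"twist":0},{"claw":0.2,"dx":0,"dy":0,"dz":0,"twist":0},{"claw":0.2,"dx":0,"dy":0,"dz":0,"twist":0},{"claw":0.2,"dx":0,"dy":0,"dz":0,"twist":0}]' 20
python3 -m pendant '[{"claw":0.2,"dx":0,"dy":0,"dz":30,"twist":0},{"claw":0.2,"dx":0,"dy":0,"dz":80,"twist":0},{"claw":0.2,"dx":0,"dy":0,"dz":130,"twist":0},{"claw":0.2,"dx":0,"dy":0,"dz":180,"twist":0},{"claw":0.2,"dx":0,"dy":0,"dz":190,"twist":0},{"claw":0.2,"dx":0,"dy":0,"dz":190,"twist":0}]' 20
```

```text
clock: 9.8
tool_pos: [0.3858, 0.3108, 0.0075]
eef_rot: [0.996, -0.086, 0.001, -0.001]
contact_force: [0.5, -0.0, 0.2]
opening: 0.696
finger_force: 0.0
clock: 10.3
tool_pos: [0.3847, 0.3105, 0.006]
eef_rot: [0.996, -0.086, 0.0, 0.0]
contact_force: [-0.1, 0.1, 6.1]
opening: 0.408
finger_force: 20.0
clock: 10.9
tool_pos: [0.3852, 0.3113, 0.1971]
eef_rot: [0.996, -0.086, 0.001, -0.001]
contact_force: [0.6, 0.4, -0.6]
opening: 0.409
finger_force: 20.0
```

```bash
python3 -m pendant '[{"claw":0.2,"dx":141,"dy":-374,"dz":0,"twist":0.179},{"claw":0.2,"dx":141,"dy":-374,"dz":0,"twist":0.179},{"claw":0.2,"dx":141,"dy":-374,"dz":0,"twist":0.179},{"claw":0.2,"dx":141,"dy":-374,"dz":0,"twist":0.179},{"claw":0.2,"dx":141,"dy":-374,"dz":0,"twist":0.179},{"claw":0.2,"dx":141,"dy":-374,"dz":0,"twist":0.179},{"claw":0.2,"dx":141,"dy":-374,"dz":0,"twist":0.179},{"claw":0.2,"dx":141,"dy":-374,"dz":0,"twist":0.179}]' 20
python3 -m pendant '[{"claw":0.2,"dx":0,"dy":0,"dz":0,"twist":0},{"claw":0.2,"dx":0,"dy":0,"dz":0,"twist":0},{"claw":0.2,"dx":0,"dy":0,"dz":0,"twist":0}]' 20
```

```text
clock: 11.7
tool_pos: [0.5245, -0.0652, 0.193]
eef_rot: [1.0, 0.003, -0.002, -0.001]
contact_force: [1.0, 0.2, -0.8]
opening: 0.409
finger_force: 20.0
clock: 12.0
tool_pos: [0.5242, -0.0616, 0.194]
eef_rot: [1.0, 0.004, -0.002, -0.001]
contact_force: [0.4, 0.5, -0.5]
opening: 0.404
finger_force: 20.0
```

```bash
python3 -m pendant '[{"claw":0.2,"dx":2,"dy":-1.5,"dz":-40,"twist":0},{"claw":0.2,"dx":2,"dy":-1.5,"dz":-85,"twist":0},{"claw":0.2,"dx":2,"dy":-1.5,"dz":-85,"twist":0},{"claw":0.2,"dx":2,"dy":-1.5,"dz":-85,"twist":0},{"claw":0.2,"dx":2,"dy":-1.5,"dz":-85,"twist":0}]' 20
cat >> h.py <<'E'
def held(t):
    c="scene";p,d=eyes.snapshot(c);P=cloud(c,d);hsv=cv2.cvtColor(p,cv2.COLOR_BGR2HSV).astype(int)
    m=(hsv[...,1]<70)&(hsv[...,2]>70)&(abs(P[...,0]-t[0]-.035)<.03)&(abs(P[...,1]-t[1])<.03)&(abs(P[...,2]-t[2]-.008)<.012)
    Q=P[m]; b=(abs(Q[:,1]-t[1])<.012)&(Q[:,2]<t[2]+.014); s=(Q[:,0]<t[0]+.04)&(Q[:,2]<t[2]+.014)&(Q[:,1]>t[1]+.005)
    print("n",len(Q),"tool",t.round(4),"back x",np.median(Q[Q[:,0]>np.percentile(Q[:,0],90),0]).round(4),np.median(Q[b,0]).round(4),b.sum(),"side y",np.median(Q[s,1]).round(4),s.sum())
    return p,d
E
python3 - <<'E'
from h import *
p,d=held(r.get_state()["tool_pos"]); cv2.imwrite("pics/s5.png",cv2.resize(p[120:240,170:330],(800,600),interpolation=2))
E
```

```text
clock: 12.5
tool_pos: [0.5287, -0.0641, 0.1125]
eef_rot: [1.0, 0.004, 0.001, -0.0]
contact_force: [0.1, 0.8, -0.3]
opening: 0.405
finger_force: 20.0
n 196 tool [ 0.5287 -0.0641  0.1125] back x 0.572 0.5714 30 side y -0.045 40
```

View pics/s5.png

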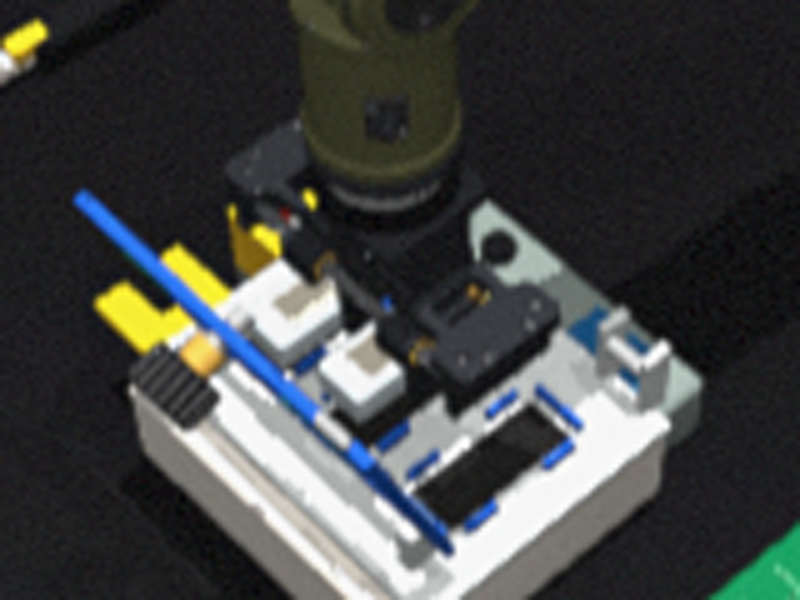

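```bash
python3 -m pendant '[{"claw":0.2,"dx":-1.5,"dy":0.5,"dz":-12,"twist":-0.002},{"claw":0.2,"dx":-1.5,"dy":0.5,"dz":-21,"twist":-0.002},{"claw":0.2,"dx":-1.5,"dy":0.5,"dz":-25,"twist":-0.002},{"claw":0.2,"dx":-1.5,"dy":0.5,"dz":-25,"twist":-0.002},{"claw":0.2,"dx":-1.5,"dy":0.5,"dz":-25,"twist":-0.002}]' 20
```

```text
clock: 13.05
tool_pos: [0.5264, -0.0645, 0.0861]
eef_rot: [1.0, 0.002, 0.0, 0.0]
contact_force: [0.0, -0.1, -0.4]
opening: 0.406
finger_force: 20.0
```

```bash
python3 -m pendant '[{"claw":0.2,"dx":0,"dy":0,"dz":-2,"twist":0},{"claw":0.6,"dx":0,"dy":0,"dz":-2,"twist":0},{"claw":0.6,"dx":0,"dy":0,"dz":-2,"twist":0},{"claw":0.6,"dx":0,"dy":0,"dz":-2,"twist":0},{"claw":0.6,"dx":0,"dy":0,"dz":20,"twist":0},{"claw":0.6,"dx":0,"dy":0,"dz":70,"twist":0},{"claw":0.7,"dx":0,"dy":0,"dz":115,"twist":0},{"claw":0.7,"dx":0,"dy":0,"dz":115,"twist":0}]' 20
python3 -m pendant '[{"claw":0.7,"dx":0,"dy":200,"dz":0,"twist":0.25},{"claw":0.7,"dx":0,"dy":200,"dz":0,"twist":0.25},{"claw":0.7,"dx":0,"dy":200,"dz":0,"twist":0.25},{"claw":0.7,"dx":0,"dy":200,"dz":0,"twist":0.25},{"claw":0.7,"dx":82,"dy":350,"dz":0,"twist":0.25},{"claw":0.7,"dx":82,"dy":350,"dz":0,"twist":0.25},{"claw":0.7,"dx":82,"dy":350,"dz":0,"twist":0.25},{"claw":0.7,"dx":82,"dy":350,"dz":0,"twist":0.25}]' 20
python3 -m pendant '[{"claw":0.7,"dx":0,"dy":0,"dz":0,"twist":0},{"claw":0.7,"dx":0,"dy":0,"dz":0,"twist":0},{"claw":0.7,"dx":0,"dy":0,"dz":0,"twist":0}]' 20
python3 - <<'E'
from h import *
np.set_printoptions(precision=4,suppress=True)
for c in("scene","top"):
    p,d=eyes.snapshot(c);cv2.imwrite(f"pics/{c}6.png",p)
    for f in flasks(c,p,d): print(c,*f[:4])
E
```

```text
clock: 13.85
tool_pos: [0.5298, -0.0649, 0.2057]
eef_rot: [1.0, 0.002, 0.006, 0.0]
contact_force: [1.0, -0.5, 0.1]
opening: 0.699
finger_force: 0.0
clock: 14.65
tool_pos: [0.6082, 0.2917, 0.1992]
eef_rot: [0.992, 0.13, 0.0, -0.002]
contact_force: [-0.9, 0.2, -1.0]
opening: 0.701
finger_force: 0.0
clock: 14.95
tool_pos: [0.6076, 0.2829, 0.2]
eef_rot: [0.992, 0.126, -0.001, 0.001]
contact_force: [-0.5, 0.2, 0.2]
opening: 0.701
finger_force: 0.0
scene 102 [0.6315 0.1785] 2.714567226496776 2.5921864247973314
scene 457 [0.6128 0.3036] -2.87512590520613 -2.894369317669234
top 60 [0.6344 0.1769] 2.725396575406569 2.6743683024721894
```

```bash
python3 -m pendant '[{"claw":0.7,"dx":3.5,"dy":17,"dz":-45,"twist":0},{"claw":0.7,"dx":3.5,"dy":17,"dz":-90,"twist":0},{"claw":0.7,"dx":3.5,"dy":17,"dz":-130,"twist":0},{"claw":0.7,"dx":3.5,"dy":17,"dz":-165,"twist":0},{"claw":0.7,"dx":3.5,"dy":17,"dz":-185,"twist":0},{"claw":0.7,"dx":3.5,"dy":17,"dz":-194,"twist":0},{"claw":0.7,"dx":3.5,"dy":17,"dz":-194,"twist":0},{"claw":0.7,"dx":3.5,"dy":17,"dz":-194,"twist":0}]' 20
python3 -m pendant '[{"claw":0.2,"dx":0,"dy":0,"dz":0,"twist":0},{"claw":0.2,"dx":0,"dy":0,"dz":0,"twist":0},{"claw":0.2,"dx":0,"dy":0,"dz":0,"twist":0},{"claw":0.2,"dx":0,"dy":0,"dz":0,"twist":0},{"claw":0.2,"dx":0,"dy":0,"dz":0,"twist":0}]' 20
```

```text
clock: 15.85
tool_pos: [0.6129, 0.303, 0.0083]
eef_rot: [0.992, 0.127, 0.001, -0.0]
contact_force: [0.4, -0.2, -0.0]
opening: 0.7
finger_force: 0.0
clock: 16.35
tool_pos: [0.6119, 0.3028, 0.0074]
eef_rot: [0.992, 0.127, 0.0, -0.0]
contact_force: [-0.5, -0.1, 4.5]
opening: 0.407
finger_force: 20.0
```

```bash
python3 -m pendant '[{"claw":0.2,"dx":0,"dy":0,"dz":30,"twist":0},{"claw":0.2,"dx":0,"dy":0,"dz":80,"twist":0},{"claw":0.2,"dx":0,"dy":0,"dz":130,"twist":0},{"claw":0.2,"dx":-20,"dy":-10,"dz":170,"twist":0},{"claw":0.2,"dx":-50,"dy":-40,"dz":187,"twist":0},{"claw":0.2,"dx":-75,"dy":-80,"dz":187,"twist":0},{"claw":0.2,"dx":-75,"dy":-80,"dz":187,"twist":0},{"claw":0.2,"dx":-75,"dy":-80,"dz":187,"twist":0}]' 20
python3 -m pendant '[{"claw":0.2,"dx":-10,"dy":-215,"dz":0,"twist":-0.247},{"claw":0.2,"dx":-10,"dy":-215,"dz":0,"twist":-0.247},{"claw":0.2,"dx":-10,"dy":-215,"dz":0,"twist":-0.247},{"claw":0.2,"dx":-10,"dy":-215,"dz":0,"twist":-0.247},{"claw":0.2,"dx":-10,"dy":-215,"dz":0,"twist":-0.247},{"claw":0.2,"dx":-10,"dy":-215,"dz":0,"twist":-0.247},{"claw":0.2,"dx":-10,"dy":-215,"dz":0,"twist":-0.247},{"claw":0.2,"dx":-10,"dy":-215,"dz":0,"twist":-0.247}]' 20
```

```text
clock: 17.15
tool_pos: [0.5361, 0.2212, 0.1938]
eef_rot: [0.992, 0.126, -0.0, 0.0]
contact_force: [0.7, 1.0, 0.0]
opening: 0.406
finger_force: 20.0
clock: 17.95
tool_pos: [0.5273, 0.0106, 0.1935]
eef_rot: [1.0, 0.006, 0.0, -0.001]
contact_force: [0.4, 0.6, 0.2]
opening: 0.409
finger_force: 20.0
```

```bash
python3 -m pendant '[{"claw":0.2,"dx":0,"dy":-3.5,"dz":-40,"twist":-0.004},{"claw":0.2,"dx":0,"dy":-3.5,"dz":-83,"twist":-0.004},{"claw":0.2,"dx":0,"dy":-3.5,"dz":-83,"twist":-0.004},{"claw":0.2,"dx":0,"dy":-3.5,"dz":-83,"twist":-0.004},{"claw":0.2,"dx":0,"dy":-3.5,"dz":-83,"twist":-0.004}]' 20
python3 - <<'E'
from h import *
p,d=held(r.get_state()["tool_pos"])
E
```

```text
clock: 18.45
tool_pos: [0.528, 0.0051, 0.1124]
eef_rot: [1.0, 0.003, 0.002, -0.0]
contact_force: [-0.4, 0.2, -0.5]
opening: 0.41
finger_force: 20.0
n 210 tool [0.528  0.0051 0.1124] back x 0.5716 0.5692 44 side y 0.0237 44
```

```bash
python3 -m pendant '[{"claw":0.2,"dx":-0.5,"dy":2,"dz":-12,"twist":0},{"claw":0.2,"dx":-0.5,"dy":2,"dz":-21,"twist":0},{"claw":0.2,"dx":-0.5,"dy":2,"dz":-26,"twist":0},{"claw":0.2,"dx":-0.5,"dy":2,"dz":-26,"twist":0},{"claw":0.2,"dx":-0.5,"dy":2,"dz":-26,"twist":0}]' 20
```

```text
clock: 19.0
tool_pos: [0.5264, 0.0065, 0.0851]
eef_rot: [1.0, 0.002, 0.0, -0.0]
contact_force: [-1.0, 0.4, 7.5]
opening: 0.406
finger_force: 20.0
```

```bash
python3 -m pendant '[{"claw":0.6,"dx":0,"dy":0,"dz":0,"twist":0},{"claw":0.6,"dx":0,"dy":0,"dz":0,"twist":0},{"claw":0.6,"dx":0,"dy":0,"dz":0,"twist":0},{"claw":0.6,"dx":0,"dy":0,"dz":20,"twist":0},{"claw":0.6,"dx":0,"dy":0,"dz":70,"twist":0},{"claw":0.6,"dx":0,"dy":0,"dz":120,"twist":0},{"claw":0,"dx":0,"dy":0,"dz":170,"twist":0},{"claw":0,"dx":0,"dy":0,"dz":220,"twist":0}]' 20
python3 -m pendant '[{"claw":0,"dx":0,"dy":-40,"dz":50,"twist":0},{"claw":0,"dx":20,"dy":-80,"dz":60,"twist":0},{"claw":0,"dx":60,"dy":-110,"dz":60,"twist":0},{"claw":0,"dx":100,"dy":-135,"dz":60,"twist":0},{"claw":0,"dx":150,"dy":-140,"dz":60,"twist":0},{"claw":0,"dx":170,"dy":-140,"dz":60,"twist":0},{"claw":0,"dx":170,"dy":-140,"dz":60,"twist":0},{"claw":0,"dx":170,"dy":-140,"dz":60,"twist":0}]' 20
python3 - <<'E'
from h import *
np.set_printoptions(precision=4,suppress=True)
im=[]
for c,(x,y,w,h) in dict(scene=(160,110,140,120),top=(250,130,140,120)).items():
    p,d=eyes.snapshot(c);im.append(cv2.resize(p[y:y+h,x:x+w],(400,343),interpolation=2))
    if c=="scene":
        P=cloud(c,d);hsv=cv2.cvtColor(p,cv2.COLOR_BGR2HSV).astype(int)
        m=(abs(hsv[...,0]-110)<12)&(hsv[...,1]>150)&(P[...,2]>.13)&(P[...,2]<.27)&(P[...,0]>.57)&(P[...,0]<.7)&(P[...,1]<.06)&(P[...,1]>-.2)
        Q=P[m];ang=np.pi-np.arctan2(Q[:,2]-.112,Q[:,0]-.5925); print(len(Q),"angle pct",np.percentile(ang,[10,50,90]),Q.max(0))
cv2.imwrite("pics/c7.png",np.hstack(im)); print(r.get_state()["tool_pos"])
E
```

```text
clock: 19.8
tool_pos: [0.5255, 0.0059, 0.3065]
eef_rot: [1.0, 0.002, -0.0, 0.0]
contact_force: [0.8, 0.4, 0.2]
opening: 0.443
finger_force: 0.0
clock: 20.6
tool_pos: [0.6955, -0.1339, 0.3635]
eef_rot: [1.0, 0.002, -0.001, -0.0]
contact_force: [-0.4, 0.2, 0.4]
opening: 0.006
finger_force: 0.0
283 angle pct [1.8784 1.9065 1.9314] [0.6436 0.0517 0.2504]
[ 0.695  -0.134   0.3648]
```

View pics/c7.png

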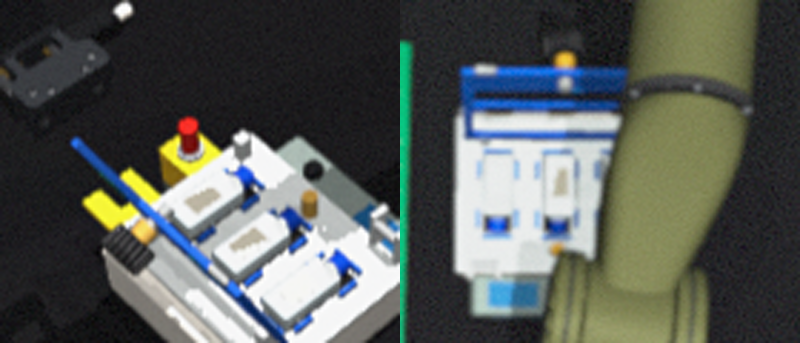

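```bash
python3 -m pendant '[{"claw":0,"dx":5,"dy":0,"dz":-45,"twist":0},{"claw":0,"dx":5,"dy":0,"dz":-90,"twist":0},{"claw":0,"dx":5,"dy":0,"dz":-132,"twist":0},{"claw":0,"dx":-20,"dy":0,"dz":-132,"twist":0},{"claw":0,"dx":-45,"dy":0,"dz":-130,"twist":0},{"claw":0,"dx":-67,"dy":0,"dz":-128,"twist":0},{"claw":0,"dx":-89,"dy":0,"dz":-126,"twist":0},{"claw":0,"dx":-89,"dy":0,"dz":-126,"twist":0}]' 20
python3 -m pendant '[{"claw":0,"dx":0,"dy":0,"dz":0,"twist":0},{"claw":0,"dx":0,"dy":0,"dz":0,"twist":0}]' 20
python3 - <<'E'
from h import *
p,d=eyes.snapshot("scene");P=cloud("scene",d);hsv=cv2.cvtColor(p,cv2.COLOR_BGR2HSV).astype(int)
m=(abs(hsv[...,0]-110)<12)&(hsv[...,1]>150)&(P[...,2]>.13)&(P[...,2]<.29)&(P[...,0]>.5)&(P[...,0]<.7)&(P[...,1]<.06)&(P[...,1]>-.2)
Q=P[m];ang=np.pi-np.arctan2(Q[:,2]-.112,Q[:,0]-.5925); print(len(Q),"angle pct",np.percentile(ang,[10,50,90]),Q.max(0))
cv2.imwrite("pics/s8.png",cv2.resize(p[90:240,140:340],(800,600),interpolation=2))
E
```

```text
clock: 21.5
tool_pos: [0.6044, -0.1345, 0.2405]
eef_rot: [1.0, 0.001, -0.0, 0.0]
contact_force: [0.8, -1.4, -0.6]
opening: 0.002
finger_force: 0.0
clock: 21.7
tool_pos: [0.6076, -0.1338, 0.2387]
eef_rot: [1.0, 0.002, 0.0, 0.0]
contact_force: [0.3, 0.2, 0.2]
opening: 0.004
finger_force: 0.0
531 angle pct [1.51829494 1.5626217  1.60267769] [0.63841811 0.05129221 0.26170913]
```

View pics/s8.png

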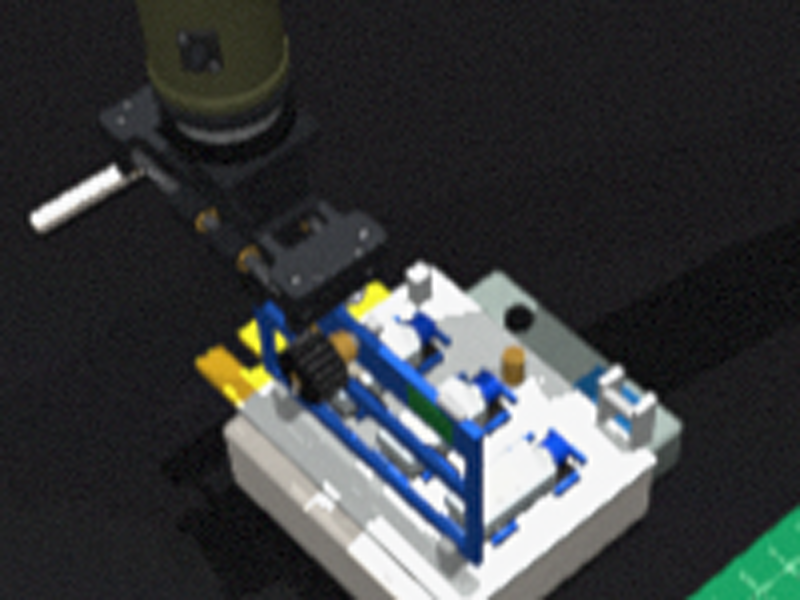

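```bash
python3 -m pendant '[{"claw":0,"dx":-34,"dy":0,"dz":-3.5,"twist":0},{"claw":0,"dx":-52,"dy":0,"dz":-9.5,"twist":0},{"claw":0,"dx":-69,"dy":0,"dz":-18,"twist":0},{"claw":0,"dx":-84,"dy":0,"dz":-29,"twist":0},{"claw":0,"dx":-98,"dy":0,"dz":-42,"twist":0},{"claw":0,"dx":-110,"dy":0,"dz":-57,"twist":0},{"claw":0,"dx":-119,"dy":0,"dz":-73,"twist":0},{"claw":0,"dx":-126,"dy":0,"dz":-91,"twist":0}]' 20
python3 -m pendant '[{"claw":0,"dx":-2,"dy":0,"dz":-4,"twist":0},{"claw":0,"dx":-3,"dy":0,"dz":-8,"twist":0},{"claw":0,"dx":-4,"dy":0,"dz":-12,"twist":0},{"claw":0,"dx":-4,"dy":0,"dz":-12,"twist":0}]' 20
```

```text
clock: 22.55
tool_pos: [0.4817, -0.1343, 0.1472]
eef_rot: [1.0, 0.002, 0.001, 0.0]
contact_force: [1.4, -0.4, 0.9]
opening: 0.012
finger_force: 0.6
clock: 22.95
tool_pos: [0.4776, -0.1338, 0.1356]
eef_rot: [1.0, 0.002, 0.0, 0.0]
contact_force: [0.5, -1.6, -0.3]
opening: 0.006
finger_force: 0.0
```

```bash
python3 -m pendant '[{"claw":0,"dx":-2,"dy":0,"dz":-5,"twist":0},{"claw":0,"dx":-4,"dy":0,"dz":-10,"twist":0},{"claw":0,"dx":-4,"dy":0,"dz":-14,"twist":0},{"claw":0,"dx":-4,"dy":0,"dz":-18,"twist":0},{"claw":0,"dx":-4,"dy":0,"dz":-18,"twist":0}]' 20
python3 -m pendant '[{"claw":0,"dx":0,"dy":0,"dz":-2,"twist":0},{"claw":0,"dx":0,"dy":0,"dz":-3,"twist":0},{"claw":0,"dx":0,"dy":0,"dz":-3,"twist":0}]' 20
```

```text
clock: 23.45
tool_pos: [0.4729, -0.1339, 0.1174]
eef_rot: [1.0, 0.002, -0.0, -0.0]
contact_force: [-0.0, -0.3, -0.6]
opening: 0.006
finger_force: 0.0
clock: 23.75
tool_pos: [0.4729, -0.134, 0.1161]
eef_rot: [1.0, 0.002, 0.0, 0.0]
contact_force: [-2.9, 1.2, 18.9]
opening: 0.002
finger_force: 9.5
```

```bash
python3 -m pendant '[{"claw":0,"dx":0,"dy":0,"dz":-1,"twist":0},{"claw":0,"dx":0,"dy":0,"dz":-1,"twist":0}]' 20
python3 -m pendant '[{"claw":0,"dx":0,"dy":0,"dz":10,"twist":0},{"claw":0,"dx":0,"dy":0,"dz":50,"twist":0},{"claw":0,"dx":-40,"dy":0,"dz":90,"twist":0},{"claw":0,"dx":-60,"dy":-40,"dz":100,"twist":0},{"claw":1,"dx":-60,"dy":-80,"dz":110,"twist":0},{"claw":1,"dx":-60,"dy":-120,"dz":110,"twist":0},{"claw":1,"dx":-60,"dy":-120,"dz":110,"twist":0}]' 20
python3 - <<'E'
from h import *
np.set_printoptions(precision=4,suppress=True)
im=[]
for c,(x,y,w,h) in dict(scene=(180,120,140,120),top=(250,140,140,120)).items():
    p,d=eyes.snapshot(c);im.append(cv2.resize(p[y:y+h,x:x+w],(400,343),interpolation=2))
    P=cloud(c,d);hsv=cv2.cvtColor(p,cv2.COLOR_BGR2HSV).astype(int)
    m=(abs(hsv[...,0]-110)<12)&(hsv[...,1]>150)&(P[...,2]>.10)&(P[...,2]<.29)&(P[...,0]>.44)&(P[...,0]<.59)&(P[...,1]<.06)&(P[...,1]>-.2)
    Q=P[m]; print(c,"slope",np.polyfit(Q[:,0],Q[:,2],1),np.median(Q[Q[:,0]<.475],0))
    m=(P[...,2]>.135)&(abs(P[...,0]-.46)<.035)&(abs(P[...,1]+.063)<.04)&(hsv[...,2]<110)&(d>0)
    Q=P[m];print("screw",len(Q),Q.min(0),Q.max(0)); T=Q[Q[:,2]>np.percentile(Q[:,2],50)-.004]; print(T.mean(0),np.median(T,0)); 
    print([(np.array(x["position"])*[560,420],x["confidence"],atz(c,np.array(x["position"])*[560,420],.149)) for x in nets.place_of(c,"screw_grip")[:2]])
cv2.imwrite("pics/c9.png",np.hstack(im)); print(r.get_state()["tool_pos"])
E
```

```text
clock: 23.95
tool_pos: [0.4729, -0.134, 0.1159]
eef_rot: [1.0, 0.002, 0.001, 0.0]
contact_force: [-5.2, 1.5, 28.2]
opening: 0.006
finger_force: 14.2
clock: 24.65
tool_pos: [0.4121, -0.2603, 0.2241]
eef_rot: [1.0, -0.003, 0.001, 0.002]
contact_force: [-0.2, -0.7, -0.3]
opening: 0.255
finger_force: 0.0
scene slope [-0.0003  0.1143] [ 0.4635 -0.0438  0.114 ]
screw 185 [ 0.4402 -0.082   0.135 ] [ 0.4813 -0.0396  0.164 ]
[ 0.4604 -0.0595  0.1586] [ 0.4601 -0.0579  0.1586]
[(array([266.392, 169.092]), 0.45, array([ 0.4621, -0.0653,  0.149 ])), (array([224.28, 161.7 ]), 0.23, array([ 0.5303, -0.1622,  0.149 ]))]
top slope [-0.0072  0.1202] [ 0.4645 -0.0465  0.1163]
screw 71 [ 0.4447 -0.0788  0.1561] [ 0.4767 -0.0465  0.1681]
[ 0.4587 -0.062   0.1615] [ 0.4574 -0.0595  0.1617]
[(array([301.896, 215.712]), 0.56, array([ 0.4623, -0.0532,  0.149 ]))]
[ 0.4129 -0.2524  0.2232]
```

View pics/c9.png

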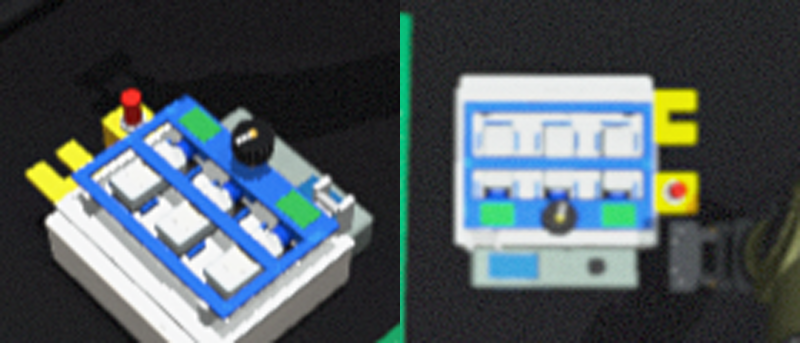

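```bash
python3 -m pendant '[{"claw":0.75,"dx":47,"dy":185,"dz":0,"twist":0.15},{"claw":0.75,"dx":47,"dy":185,"dz":0,"twist":0.3},{"claw":0.75,"dx":47,"dy":185,"dz":0,"twist":0.45},{"claw":0.75,"dx":47,"dy":185,"dz":0,"twist":0.6},{"claw":0.75,"dx":47,"dy":185,"dz":0,"twist":0.75},{"claw":0.75,"dx":47,"dy":185,"dz":0,"twist":0.9},{"claw":0.75,"dx":47,"dy":185,"dz":0,"twist":1.05},{"claw":0.75,"dx":47,"dy":185,"dz":0,"twist":1.2}]' 20
python3 - <<'E'
from plant import r
s=r.get_state();print(s["q"].round(3),s["tool_pos"],s["eef_rot"])
E
```

```text
clock: 25.65
tool_pos: [0.4595, -0.0669, 0.2234]
eef_rot: [0.821, 0.57, -0.0, -0.0]
contact_force: [0.1, 0.6, -0.2]
opening: 0.749
finger_force: 0.0
[ 0.303  0.529 -0.392  2.044  0.332  0.63  -0.669] [ 0.45947417 -0.06690267  0.22344104] [ 8.21368935e-01  5.70397001e-01 -3.01301597e-04 -4.92576406e-04]
```

```bash
python3 -m pendant '[{"claw":0.75,"dx":0.5,"dy":4,"dz":-10,"twist":0.15},{"claw":0.75,"dx":0.5,"dy":4,"dz":-20,"twist":0.3},{"claw":0.75,"dx":0.5,"dy":4,"dz":-30,"twist":0.45},{"claw":0.75,"dx":0.5,"dy":4,"dz":-40,"twist":0.6},{"claw":0.75,"dx":0.5,"dy":4,"dz":-40,"twist":0.75},{"claw":0.75,"dx":0.5,"dy":4,"dz":-40,"twist":0.9},{"claw":0.75,"dx":0.5,"dy":4,"dz":-40,"twist":1.05},{"claw":0.75,"dx":0.5,"dy":4,"dz":-40,"twist":1.2}]' 20
python3 -m pendant '[{"claw":0.75,"dx":0,"dy":0,"dz":0,"twist":0},{"claw":0.75,"dx":0,"dy":0,"dz":0,"twist":0}]' 20
python3 - <<'E'
from plant import r
s=r.get_state();print(s["q"].round(3),s["tool_pos"],s["eef_rot"])
E
```

```text
clock: 26.45
tool_pos: [0.46, -0.0632, 0.1835]
eef_rot: [0.356, 0.934, 0.0, -0.001]
contact_force: [0.1, 0.3, 0.3]
opening: 0.75
finger_force: 0.0
clock: 26.65
tool_pos: [0.4602, -0.0639, 0.1835]
eef_rot: [0.361, 0.932, 0.0, -0.0]
contact_force: [-0.1, 0.2, -0.7]
opening: 0.749
finger_force: 0.0
[ 0.469  0.652 -0.685  2.078  0.687  0.649  0.146] [ 0.46022482 -0.06385408  0.18351104] [ 3.61251803e-01  9.32468194e-01  1.99976174e-04 -4.01257361e-04]
```

```bash
python3 -m pendant '[{"claw":0.75,"dx":0,"dy":1,"dz":-5,"twist":0.15},{"claw":0.75,"dx":0,"dy":1,"dz":-10,"twist":0.3},{"claw":0.75,"dx":0,"dy":1,"dz":-15,"twist":0.45},{"claw":0.75,"dx":0,"dy":1,"dz":-20,"twist":0.6},{"claw":0.75,"dx":0,"dy":1,"dz":-25,"twist":0.75},{"claw":0.75,"dx":0,"dy":1,"dz":-30,"twist":0.9},{"claw":0.75,"dx":0,"dy":1,"dz":-35,"twist":1.05},{"claw":0.75,"dx":0,"dy":1,"dz":-40,"twist":1.2}]' 20
python3 -m pendant '[{"claw":0.75,"dx":0,"dy":0,"dz":-5,"twist":0.15},{"claw":0.75,"dx":0,"dy":0,"dz":-10,"twist":0.3},{"claw":0.75,"dx":0,"dy":0,"dz":-13,"twist":0.45},{"claw":0.75,"dx":0,"dy":0,"dz":-13,"twist":0.6},{"claw":0.75,"dx":0,"dy":0,"dz":-13,"twist":0.6},{"claw":0.75,"dx":0,"dy":0,"dz":-13,"twist":0.6}]' 20
python3 - <<'E'
from plant import r
s=r.get_state();print(s["q"].round(3),s["tool_pos"],s["eef_rot"])
E
```

```text
clock: 27.45
tool_pos: [0.4604, -0.0634, 0.1434]
eef_rot: [-0.231, 0.973, -0.0, -0.0]
contact_force: [-0.1, -0.5, -0.2]
opening: 0.748
finger_force: 0.0
clock: 28.05
tool_pos: [0.4605, -0.0636, 0.1306]
eef_rot: [-0.505, 0.863, 0.0, -0.0]
contact_force: [0.6, 0.5, -0.2]
opening: 0.748
finger_force: 0.0
[ 0.631  0.881 -1.028  2.113  1.096  0.837  1.531] [ 0.46046468 -0.06358427  0.13057096] [-5.04646789e-01  8.63325869e-01  1.20403080e-04 -2.19868934e-04]
```

```bash
python3 -m pendant '[{"claw":0.2,"dx":0,"dy":0,"dz":0,"twist":0},{"claw":0.2,"dx":0,"dy":0,"dz":0,"twist":0},{"claw":0.2,"dx":0,"dy":0,"dz":0,"twist":0},{"claw":0.2,"dx":0,"dy":0,"dz":0,"twist":0},{"claw":0.2,"dx":0,"dy":0,"dz":0,"twist":0}]' 20
python3 -m pendant '[{"claw":0.2,"dx":0,"dy":0,"dz":-0.1,"twist":-0.14},{"claw":0.2,"dx":0,"dy":0,"dz":-0.1,"twist":-0.28},{"claw":0.2,"dx":0,"dy":0,"dz":-0.2,"twist":-0.42},{"claw":0.2,"dx":0,"dy":0,"dz":-0.2,"twist":-0.56},{"claw":0.2,"dx":0,"dy":0,"dz":-0.3,"twist":-0.7},{"claw":0.2,"dx":0,"dy":0,"dz":-0.4,"twist":-0.84},{"claw":0.2,"dx":0,"dy":0,"dz":-0.4,"twist":-0.98},{"claw":0.2,"dx":0,"dy":0,"dz":-0.5,"twist":-1.1}]' 20
python3 - <<'E'
from h import *
s=r.get_state();print(s["q"].round(3),s["moment"])
p,d=eyes.snapshot("scene");cv2.imwrite("pics/s10.png",cv2.resize(p[110:200,220:340],(800,600),interpolation=2))
E
```

```text
clock: 28.55
tool_pos: [0.4585, -0.0628, 0.1306]
eef_rot: [-0.507, 0.862, 0.002, -0.001]
contact_force: [-4.5, 1.8, 3.7]
opening: 0.444
finger_force: 20.0
clock: 29.35
tool_pos: [0.4591, -0.0637, 0.1302]
eef_rot: [0.022, 1.0, -0.0, -0.001]
contact_force: [-4.2, 0.7, 2.9]
opening: 0.442
finger_force: 20.0
[ 0.519  0.792 -0.798  2.121  0.981  0.66   0.554] [0.20204657 0.64089158 0.02204437]
```

View pics/s10.png

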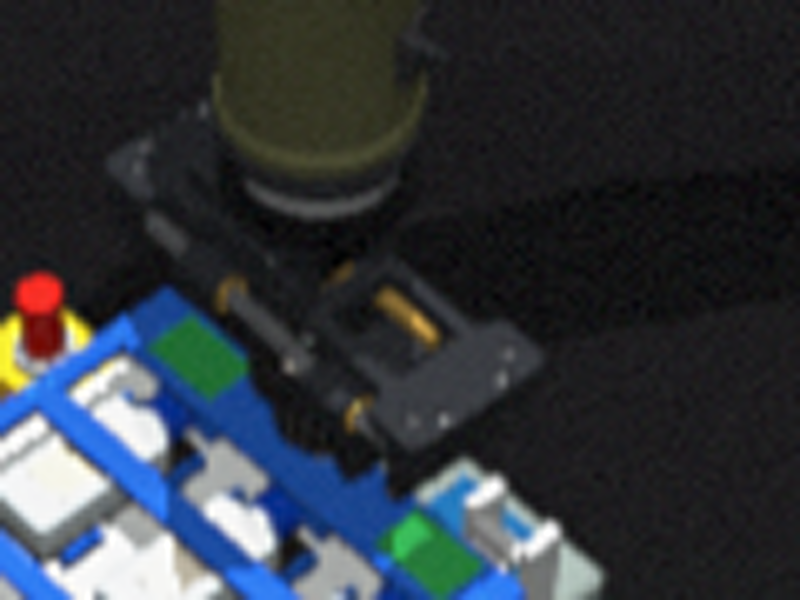

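```bash
python3 -m pendant '[{"claw":0.2,"dx":-1.5,"dy":0.5,"dz":-0.1,"twist":-0.14},{"claw":0.2,"dx":-1.5,"dy":0.5,"dz":-0.1,"twist":-0.28},{"claw":0.2,"dx":-1.5,"dy":0.5,"dz":-0.2,"twist":-0.42},{"claw":0.2,"dx":-1.5,"dy":0.5,"dz":-0.2,"twist":-0.56},{"claw":0.2,"dx":-1.5,"dy":0.5,"dz":-0.3,"twist":-0.7},{"claw":0.2,"dx":-1.5,"dy":0.5,"dz":-0.4,"twist":-0.84},{"claw":0.2,"dx":-1.5,"dy":0.5,"dz":-0.4,"twist":-0.98},{"claw":0.2,"dx":-1.5,"dy":0.5,"dz":-0.5,"twist":-1.1}]' 20
python3 -m pendant '[{"claw":0.2,"dx":0,"dy":0,"dz":-0.1,"twist":-0.14},{"claw":0.2,"dx":0,"dy":0,"dz":-0.1,"twist":-0.28},{"claw":0.2,"dx":0,"dy":0,"dz":-0.2,"twist":-0.42},{"claw":0.2,"dx":0,"dy":0,"dz":-0.2,"twist":-0.56},{"claw":0.2,"dx":0,"dy":0,"dz":-0.3,"twist":-0.7},{"claw":0.2,"dx":0,"dy":0,"dz":-0.4,"twist":-0.84},{"claw":0.2,"dx":0,"dy":0,"dz":-0.4,"twist":-0.98},{"claw":0.2,"dx":0,"dy":0,"dz":-0.5,"twist":-1.1}]' 20
python3 -c "
from plant import r
s=r.get_state();print(s['q'].round(3),s['moment'])"
```

```text
clock: 30.2
tool_pos: [0.4584, -0.0647, 0.1297]
eef_rot: [0.54, 0.841, -0.001, 0.0]
contact_force: [-2.5, -2.6, 2.8]
opening: 0.447
finger_force: 20.0
clock: 31.0
tool_pos: [0.4572, -0.0646, 0.1292]
eef_rot: [0.901, 0.435, -0.002, 0.0]
contact_force: [-4.0, -1.7, 4.1]
opening: 0.445
finger_force: 20.0
[ 0.178  0.687 -0.221  2.143  0.417  0.356 -1.059] [-0.45086977  0.75536565 -0.01512812]
```

```bash
python3 -m pendant '[{"claw":0.2,"dx":-1,"dy":-0.5,"dz":-0.1,"twist":-0.14},{"claw":0.2,"dx":-1,"dy":-0.5,"dz":-0.1,"twist":-0.28},{"claw":0.2,"dx":-1,"dy":-0.5,"dz":-0.2,"twist":-0.42},{"claw":0.2,"dx":-1,"dy":-0.5,"dz":-0.2,"twist":-0.56},{"claw":0.2,"dx":-1,"dy":-0.5,"dz":-0.3,"twist":-0.7},{"claw":0.2,"dx":-1,"dy":-0.5,"dz":-0.4,"twist":-0.84},{"claw":0.2,"dx":-1,"dy":-0.5,"dz":-0.4,"twist":-0.98},{"claw":0.2,"dx":-1,"dy":-0.5,"dz":-0.5,"twist":-1.1}]' 20
python3 -m pendant '[{"claw":0.2,"dx":0,"dy":0,"dz":-0.1,"twist":-0.14},{"claw":0.2,"dx":0,"dy":0,"dz":-0.1,"twist":-0.28},{"claw":0.2,"dx":0,"dy":0,"dz":-0.2,"twist":-0.42},{"claw":0.2,"dx":0,"dy":0,"dz":-0.2,"twist":-0.56},{"claw":0.2,"dx":0,"dy":0,"dz":-0.3,"twist":-0.7},{"claw":0.2,"dx":0,"dy":0,"dz":-0.3,"twist":-0.8}]' 20
python3 -c "
from plant import r
s=r.get_state();print(s['q'].round(3),s['moment'])"
```

```text
clock: 31.8
tool_pos: [0.4567, -0.0635, 0.1287]
eef_rot: [0.995, -0.099, -0.001, -0.0]
contact_force: [-3.6, 1.0, 4.0]
opening: 0.446
finger_force: 20.0
clock: 32.4
tool_pos: [0.4572, -0.0628, 0.1284]
eef_rot: [0.878, -0.478, -0.001, -0.0]
contact_force: [-1.4, 0.8, 4.1]
opening: 0.446
finger_force: 20.0
[-0.076  0.697  0.183  2.157 -0.387  0.32  -2.134] [0.39120348 0.45149234 0.00750308]
```

```bash
python3 -m pendant '[{"claw":0.75,"dx":0,"dy":0,"dz":0,"twist":0},{"claw":0.75,"dx":0,"dy":0,"dz":0,"twist":0},{"claw":0.75,"dx":0,"dy":0,"dz":0,"twist":0},{"claw":0.75,"dx":0,"dy":0,"dz":0,"twist":0.15},{"claw":0.75,"dx":0,"dy":0,"dz":0,"twist":0.3},{"claw":0.75,"dx":0,"dy":0,"dz":0,"twist":0.45},{"claw":0.75,"dx":0,"dy":0,"dz":0,"twist":0.6},{"claw":0.75,"dx":0,"dy":0,"dz":0,"twist":0.7}]' 20
python3 -m pendant '[{"claw":0.75,"dx":0,"dy":0,"dz":0,"twist":0.15},{"claw":0.75,"dx":0,"dy":0,"dz":0,"twist":0.3},{"claw":0.75,"dx":0,"dy":0,"dz":0,"twist":0.45},{"claw":0.75,"dx":0,"dy":0,"dz":0,"twist":0.6},{"claw":0.75,"dx":0,"dy":0,"dz":0,"twist":0.75},{"claw":0.75,"dx":0,"dy":0,"dz":0,"twist":0.9},{"claw":0.75,"dx":0,"dy":0,"dz":0,"twist":1.05},{"claw":0.75,"dx":0,"dy":0,"dz":0,"twist":1.2}]' 20
python3 -m pendant '[{"claw":0.75,"dx":0,"dy":0,"dz":0,"twist":0.15},{"claw":0.75,"dx":0,"dy":0,"dz":0,"twist":0.3},{"claw":0.75,"dx":0,"dy":0,"dz":0,"twist":0.45},{"claw":0.75,"dx":0,"dy":0,"dz":0,"twist":0.6},{"claw":0.75,"dx":0,"dy":0,"dz":0,"twist":0.75},{"claw":0.75,"dx":0,"dy":0,"dz":0,"twist":0.9},{"claw":0.75,"dx":0,"dy":0,"dz":0,"twist":1.05},{"claw":0.75,"dx":0,"dy":0,"dz":0,"twist":1.2}]' 20
python3 -m pendant '[{"claw":0.75,"dx":0,"dy":0,"dz":0,"twist":0.15},{"claw":0.75,"dx":0,"dy":0,"dz":0,"twist":0.3},{"claw":0.75,"dx":0,"dy":0,"dz":0,"twist":0.45},{"claw":0.75,"dx":0,"dy":0,"dz":0,"twist":0.6},{"claw":0.75,"dx":0,"dy":0,"dz":0,"twist":0.75},{"claw":0.75,"dx":0,"dy":0,"dz":0,"twist":0.9},{"claw":0.75,"dx":0,"dy":0,"dz":0,"twist":1.05},{"claw":0.75,"dx":0,"dy":0,"dz":0,"twist":1.2}]' 20
python3 -m pendant '[{"claw":0.75,"dx":0,"dy":0,"dz":0,"twist":0.15},{"claw":0.75,"dx":0,"dy":0,"dz":0,"twist":0.3},{"claw":0.75,"dx":0,"dy":0,"dz":0,"twist":0.45},{"claw":0.75,"dx":0,"dy":0,"dz":0,"twist":0.6},{"claw":0.75,"dx":0,"dy":0,"dz":0,"twist":0.75},{"claw":0.75,"dx":0,"dy":0,"dz":0,"twist":0.9},{"claw":0.75,"dx":0,"dy":0,"dz":0,"twist":0.9},{"claw":0.75,"dx":0,"dy":0,"dz":0,"twist":0.9}]' 20
python3 -c "
from plant import r
s=r.get_state();print(s['q'].round(3),s['moment'])"
```

```text
clock: 33.2
tool_pos: [0.4584, -0.0641, 0.1283]
eef_rot: [0.99, -0.144, 0.0, -0.0]
contact_force: [0.8, 0.1, -0.6]
opening: 0.75
finger_force: 0.0
clock: 34.0
tool_pos: [0.4584, -0.0642, 0.1283]
eef_rot: [0.898, 0.44, 0.0, 0.0]
contact_force: [-0.2, 0.2, -0.3]
opening: 0.751
finger_force: 0.0
clock: 34.8
tool_pos: [0.4584, -0.0642, 0.1284]
eef_rot: [0.493, 0.87, 0.0, 0.0]
contact_force: [0.4, -0.1, 1.3]
opening: 0.751
finger_force: 0.0
clock: 35.6
tool_pos: [0.4584, -0.0643, 0.1283]
eef_rot: [-0.084, 0.996, -0.0, 0.0]
contact_force: [-0.5, 0.4, -0.8]
opening: 0.755
finger_force: 0.0
clock: 36.4
tool_pos: [0.4582, -0.0642, 0.1282]
eef_rot: [-0.505, 0.863, 0.0, 0.0]
contact_force: [-0.5, -0.6, -0.0]
opening: 0.751
finger_force: 0.0
[ 0.638  0.891 -1.041  2.121  1.113  0.845  1.514] [ 0.12758929 -0.09968262  0.01314319]
```

```bash
python3 -m pendant '[{"claw":0.2,"dx":0,"dy":0,"dz":0,"twist":0},{"claw":0.2,"dx":0,"dy":0,"dz":0,"twist":0},{"claw":0.2,"dx":0,"dy":0,"dz":0,"twist":0},{"claw":0.2,"dx":0,"dy":0,"dz":0,"twist":0},{"claw":0.2,"dx":0,"dy":0,"dz":0,"twist":-0.14},{"claw":0.2,"dx":0,"dy":0,"dz":-0.1,"twist":-0.28},{"claw":0.2,"dx":0,"dy":0,"dz":-0.2,"twist":-0.42},{"claw":0.2,"dx":0,"dy":0,"dz":-0.2,"twist":-0.56}]' 20
python3 -m pendant '[{"claw":0.2,"dx":0,"dy":0,"dz":-0.1,"twist":-0.14},{"claw":0.2,"dx":0,"dy":0,"dz":-0.1,"twist":-0.28},{"claw":0.2,"dx":0,"dy":0,"dz":-0.2,"twist":-0.42},{"claw":0.2,"dx":0,"dy":0,"dz":-0.2,"twist":-0.56},{"claw":0.2,"dx":0,"dy":0,"dz":-0.3,"twist":-0.7},{"claw":0.2,"dx":0,"dy":0,"dz":-0.4,"twist":-0.84},{"claw":0.2,"dx":0,"dy":0,"dz":-0.4,"twist":-0.98},{"claw":0.2,"dx":0,"dy":0,"dz":-0.5,"twist":-1.1}]' 20
python3 -m pendant '[{"claw":0.2,"dx":0,"dy":0,"dz":-0.1,"twist":-0.14},{"claw":0.2,"dx":0,"dy":0,"dz":-0.1,"twist":-0.28},{"claw":0.2,"dx":0,"dy":0,"dz":-0.2,"twist":-0.42},{"claw":0.2,"dx":0,"dy":0,"dz":-0.2,"twist":-0.56},{"claw":0.2,"dx":0,"dy":0,"dz":-0.3,"twist":-0.7},{"claw":0.2,"dx":0,"dy":0,"dz":-0.4,"twist":-0.84},{"claw":0.2,"dx":0,"dy":0,"dz":-0.4,"twist":-0.98},{"claw":0.2,"dx":0,"dy":0,"dz":-0.5,"twist":-1.1}]' 20
python3 -m pendant '[{"claw":0.2,"dx":0,"dy":0,"dz":-0.1,"twist":-0.14},{"claw":0.2,"dx":0,"dy":0,"dz":-0.1,"twist":-0.28},{"claw":0.2,"dx":0,"dy":0,"dz":-0.2,"twist":-0.42},{"claw":0.2,"dx":0,"dy":0,"dz":-0.2,"twist":-0.56},{"claw":0.2,"dx":0,"dy":0,"dz":-0.3,"twist":-0.7},{"claw":0.2,"dx":0,"dy":0,"dz":-0.4,"twist":-0.84},{"claw":0.2,"dx":0,"dy":0,"dz":-0.4,"twist":-0.98},{"claw":0.2,"dx":0,"dy":0,"dz":-0.5,"twist":-1.1}]' 20
python3 -m pendant '[{"claw":0.2,"dx":0,"dy":0,"dz":-0.1,"twist":-0.14},{"claw":0.2,"dx":0,"dy":0,"dz":-0.1,"twist":-0.28},{"claw":0.2,"dx":0,"dy":0,"dz":-0.2,"twist":-0.42},{"claw":0.2,"dx":0,"dy":0,"dz":-0.2,"twist":-0.56},{"claw":0.2,"dx":0,"dy":0,"dz":-0.3,"twist":-0.7},{"claw":0.2,"dx":0,"dy":0,"dz":-0.4,"twist":-0.84},{"claw":0.2,"dx":0,"dy":0,"dz":-0.4,"twist":-0.98},{"claw":0.2,"dx":0,"dy":0,"dz":-0.5,"twist":-1.1}]' 20
python3 -c "
from plant import r
s=r.get_state();print(s['q'].round(3),s['moment'])"
```

```text
clock: 37.2
tool_pos: [0.4578, -0.0638, 0.1282]
eef_rot: [-0.246, 0.969, 0.0, -0.0]
contact_force: [-1.3, 0.8, 0.5]
opening: 0.446
finger_force: 20.0
clock: 38.0
tool_pos: [0.4577, -0.0637, 0.1277]
eef_rot: [0.297, 0.955, -0.0, -0.0]
contact_force: [-0.8, 1.4, 0.7]
opening: 0.452
finger_force: 20.0
clock: 38.8
tool_pos: [0.4578, -0.0637, 0.1273]
eef_rot: [0.752, 0.659, -0.0, -0.0]
contact_force: [-0.6, 0.6, 2.5]
opening: 0.449
finger_force: 20.0
clock: 39.6
tool_pos: [0.4578, -0.0637, 0.1268]
eef_rot: [0.986, 0.169, -0.0, -0.0]
contact_force: [-1.0, -0.1, 2.2]
opening: 0.442
finger_force: 20.0
clock: 40.4
tool_pos: [0.4578, -0.0637, 0.1263]
eef_rot: [0.928, -0.371, -0.0, -0.0]
contact_force: [-1.3, -0.5, 2.5]
opening: 0.443
finger_force: 20.0
[-0.028  0.695  0.107  2.156 -0.233  0.302 -2.055] [-0.01655779  0.20668338 -0.01209757]
```

```bash
python3 -m pendant '[{"claw":0.2,"dx":0,"dy":0,"dz":-0.1,"twist":-0.14},{"claw":0.2,"dx":0,"dy":0,"dz":-0.1,"twist":-0.28},{"claw":0.2,"dx":0,"dy":0,"dz":-0.2,"twist":-0.4},{"claw":0.2,"dx":0,"dy":0,"dz":-0.2,"twist":-0.4}]' 20
python3 -c "
from plant import r
s=r.get_state();print(s['q'].round(3),s['moment'],s['eef_rot'])"
```

```text
clock: 40.8
tool_pos: [0.4578, -0.0637, 0.1261]
eef_rot: [0.837, -0.547, -0.0, 0.0]
contact_force: [-1.3, -1.4, 3.9]
opening: 0.448
finger_force: 20.0
[-0.079  0.703  0.189  2.159 -0.404  0.314 -2.275] [ 0.07253241  0.18041957 -0.06459732] [ 8.37388754e-01 -5.46607748e-01 -1.40965167e-04  1.59695757e-04]
```

```bash
python3 -m pendant '[{"claw":0.75,"dx":0,"dy":0,"dz":0,"twist":0},{"claw":0.75,"dx":0,"dy":0,"dz":0,"twist":0},{"claw":0.75,"dx":0,"dy":0,"dz":0,"twist":0},{"claw":0.75,"dx":0,"dy":0,"dz":0,"twist":0.15},{"claw":0.75,"dx":0,"dy":0,"dz":0,"twist":0.3},{"claw":0.75,"dx":0,"dy":0,"dz":0,"twist":0.45},{"claw":0.75,"dx":0,"dy":0,"dz":0,"twist":0.6},{"claw":0.75,"dx":0,"dy":0,"dz":0,"twist":0.7}]' 20
python3 -m pendant '[{"claw":0.75,"dx":0,"dy":0,"dz":0,"twist":0.15},{"claw":0.75,"dx":0,"dy":0,"dz":0,"twist":0.3},{"claw":0.75,"dx":0,"dy":0,"dz":0,"twist":0.45},{"claw":0.75,"dx":0,"dy":0,"dz":0,"twist":0.6},{"claw":0.75,"dx":0,"dy":0,"dz":0,"twist":0.75},{"claw":0.75,"dx":0,"dy":0,"dz":0,"twist":0.9},{"claw":0.75,"dx":0,"dy":0,"dz":0,"twist":1.05},{"claw":0.75,"dx":0,"dy":0,"dz":0,"twist":1.2}]' 20
python3 -m pendant '[{"claw":0.75,"dx":0,"dy":0,"dz":0,"twist":0.15},{"claw":0.75,"dx":0,"dy":0,"dz":0,"twist":0.3},{"claw":0.75,"dx":0,"dy":0,"dz":0,"twist":0.45},{"claw":0.75,"dx":0,"dy":0,"dz":0,"twist":0.6},{"claw":0.75,"dx":0,"dy":0,"dz":0,"twist":0.6}]' 20
python3 -m pendant '[{"claw":0.2,"dx":0,"dy":0,"dz":0,"twist":0},{"claw":0.2,"dx":0,"dy":0,"dz":0,"twist":0},{"claw":0.2,"dx":0,"dy":0,"dz":0,"twist":0},{"claw":0.2,"dx":0,"dy":0,"dz":0,"twist":0},{"claw":0.2,"dx":0,"dy":0,"dz":0,"twist":0},{"claw":0.2,"dx":0,"dy":0,"dz":0,"twist":-0.14},{"claw":0.2,"dx":0,"dy":0,"dz":-0.1,"twist":-0.28},{"claw":0.2,"dx":0,"dy":0,"dz":-0.1,"twist":-0.28}]' 20
python3 -c "
from plant import r
s=r.get_state();print(s['q'].round(3),s['moment'],s['eef_rot'])"
```

```text
clock: 41.6
tool_pos: [0.4582, -0.0639, 0.1259]
eef_rot: [0.975, -0.223, 0.0, -0.0]
contact_force: [-0.5, 0.5, 0.4]
opening: 0.75
finger_force: 0.0
clock: 42.4
tool_pos: [0.4583, -0.064, 0.1259]
eef_rot: [0.93, 0.367, 0.0, 0.0]
contact_force: [-0.4, 0.8, 0.9]
opening: 0.75
finger_force: 0.0
clock: 42.9
tool_pos: [0.4581, -0.0641, 0.1258]
eef_rot: [0.782, 0.623, 0.0, -0.0]
contact_force: [-0.5, -0.9, 0.3]
opening: 0.748
finger_force: 0.0
clock: 43.7
tool_pos: [0.4578, -0.0639, 0.1259]
eef_rot: [0.862, 0.507, -0.0, 0.0]
contact_force: [-0.5, -0.0, 1.4]
opening: 0.443
finger_force: 20.0
[ 0.22   0.698 -0.29   2.144  0.536  0.369 -1.018] [ 0.04043812  0.15418884 -0.04206262] [ 8.62013125e-01  5.06885828e-01 -3.35255329e-04  1.33391561e-04]
```

```bash
for i in 1; do python3 -m pendant '[{"claw":0.2,"dx":0,"dy":0,"dz":0,"twist":-0.12},{"claw":0.2,"dx":0,"dy":0,"dz":-0.1,"twist":-0.24},{"claw":0.2,"dx":0,"dy":0,"dz":-0.1,"twist":-0.36},{"claw":0.2,"dx":0,"dy":0,"dz":-0.1,"twist":-0.36}]' 20 | grep -E "eef|force"; done; python3 -c "
from plant import r
print(r.get_state()['moment'])"
python3 -m pendant '[{"claw":0.2,"dx":0,"dy":0,"dz":0,"twist":-0.12},{"claw":0.2,"dx":0,"dy":0,"dz":-0.1,"twist":-0.24},{"claw":0.2,"dx":0,"dy":0,"dz":-0.1,"twist":-0.36},{"claw":0.2,"dx":0,"dy":0,"dz":-0.1,"twist":-0.36}]' 20 | grep -E "eef|force"; python3 -c "
from plant import r
print(r.get_state()['moment'])"
```

```text
eef_rot: [0.938, 0.346, -0.0, 0.0]
contact_force: [-1.3, 0.8, 0.6]
finger_force: 20.0
[ 0.04120663  0.23314369 -0.02961285]
eef_rot: [0.985, 0.173, -0.0, 0.0]
contact_force: [-1.5, 0.4, 1.0]
finger_force: 20.0
[ 0.01890441  0.27823217 -0.04716157]
```

Total turned ≈11.56; no stop yet.

```bash
python3 -m pendant '[{"claw":0.2,"dx":0,"dy":0,"dz":0,"twist":-0.12},{"claw":0.2,"dx":0,"dy":0,"dz":-0.1,"twist":-0.24},{"claw":0.2,"dx":0,"dy":0,"dz":-0.1,"twist":-0.24}]' 20 | grep -E "eef|force"; python3 -c "
from plant import r
print(r.get_state()['moment'])"
python3 -m pendant '[{"claw":0.2,"dx":0,"dy":0,"dz":0,"twist":-0.12},{"claw":0.2,"dx":0,"dy":0,"dz":-0.1,"twist":-0.24},{"claw":0.2,"dx":0,"dy":0,"dz":-0.1,"twist":-0.24}]' 20 | grep -E "eef|force"; python3 -c "
from plant import r
print(r.get_state()['moment'])"
```

```text
eef_rot: [0.999, 0.054, -0.0, 0.0]
contact_force: [-1.1, -0.0, 0.9]
finger_force: 20.0
[ 0.13503702  0.30027839 -0.05353091]
eef_rot: [0.998, -0.065, 0.0, 0.0]
contact_force: [-0.4, -0.0, 2.7]
finger_force: 20.0
[ 0.06533533 -0.00271816  0.31470063]
```

```bash
python3 -m pendant '[{"claw":0.2,"dx":0,"dy":0,"dz":0,"twist":-0.08},{"claw":0.2,"dx":0,"dy":0,"dz":0,"twist":-0.15},{"claw":0.2,"dx":0,"dy":0,"dz":0,"twist":-0.15}]' 20; python3 -c "
from plant import r
print(r.get_state()['moment'])"
```

```text
clock: 45.4
tool_pos: [0.4589, -0.064, 0.1256]
eef_rot: [0.99, -0.139, 0.001, 0.0]
contact_force: [1.2, -1.2, 1.6]
opening: 0.449
finger_force: 20.0
[-0.04654725 -0.18240666  0.44320932]
```

```bash
python3 -m pendant '[{"claw":0.2,"dx":0,"dy":0,"dz":0,"twist":0},{"claw":0.2,"dx":0,"dy":0,"dz":0,"twist":-0.08},{"claw":0.2,"dx":0,"dy":0,"dz":0,"twist":-0.15},{"claw":0.2,"dx":0,"dy":0,"dz":0,"twist":-0.15}]' 40; python3 -c "
from plant import r
print(r.get_state()['moment'])"
python3 -m pendant '[{"claw":0.75,"dx":0,"dy":0,"dz":0,"twist":0},{"claw":0.75,"dx":0,"dy":0,"dz":0,"twist":0},{"claw":0.75,"dx":0,"dy":0,"dz":0,"twist":0},{"claw":0.75,"dx":0,"dy":0,"dz":40,"twist":0},{"claw":0.75,"dx":0,"dy":0,"dz":80,"twist":0.1},{"claw":0.75,"dx":-20,"dy":-40,"dz":100,"twist":0.2},{"claw":0.75,"dx":-30,"dy":-90,"dz":100,"twist":0.3},{"claw":0.75,"dx":-40,"dy":-140,"dz":100,"twist":0.4}]' 20
python3 -m pendant '[{"claw":0.75,"dx":0,"dy":-50,"dz":0,"twist":0},{"claw":0.75,"dx":0,"dy":-100,"dz":0,"twist":0},{"claw":0.75,"dx":0,"dy":-150,"dz":0,"twist":0},{"claw":0.75,"dx":0,"dy":-150,"dz":0,"twist":0}]' 20
python3 - <<'E'
from h import *
np.set_printoptions(precision=4,suppress=True)
im=[]
for c,(x,y,w,h) in dict(scene=(180,120,140,120),top=(250,140,140,120)).items():
    p,d=eyes.snapshot(c);im.append(cv2.resize(p[y:y+h,x:x+w],(400,343),interpolation=2))
    P=cloud(c,d);hsv=cv2.cvtColor(p,cv2.COLOR_BGR2HSV).astype(int)
    m=(P[...,2]>.135)&(abs(P[...,0]-.46)<.035)&(abs(P[...,1]+.063)<.04)&(d>0)
    Q=P[m];T=Q[Q[:,2]>np.percentile(Q[:,2],50)-.004]; print(c,"screw",np.median(T,0))
    H,S=hsv[...,0],hsv[...,1]
    m=((H<8)|(H>172))&(S>150)&(abs(P[...,0]-.5)<.03)&(abs(P[...,1]+.2)<.03); Q=P[m]; T=Q[Q[:,2]>.117]; print("red",len(Q),len(T),T.mean(0),Q.mean(0))
    m=(abs(H-29)<6)&(S>150)&(abs(P[...,2]-.08)<.008)&(abs(P[...,1]+.203)<.06)
    for lo,hi in((.44,.54),(.54,.66)):
        Q=P[m&(P[...,0]>lo)&(P[...,0]<hi)]; print("yel",len(Q),np.percentile(Q,[2,98],axis=0).round(4).tolist())
cv2.imwrite("pics/c11.png",np.hstack(im)); print(r.get_state()["tool_pos"])
E
```

```text
clock: 45.8
tool_pos: [0.4585, -0.064, 0.1256]
eef_rot: [0.977, -0.215, 0.0, 0.0]
contact_force: [0.1, 0.4, 3.2]
opening: 0.44
finger_force: 40.0
[-0.07969088 -0.08558447  0.50686366]
clock: 46.6
tool_pos: [0.4183, -0.2031, 0.2263]
eef_rot: [1.0, -0.015, 0.001, 0.0]
contact_force: [0.3, 0.3, 0.7]
opening: 0.747
finger_force: 0.0
clock: 47.0
tool_pos: [0.416, -0.3606, 0.2252]
eef_rot: [1.0, -0.024, 0.0, 0.003]
contact_force: [-0.6, 0.3, 0.4]
opening: 0.75
finger_force: 0.0
scene screw [ 0.4613 -0.0604  0.1536]
red 58 30 [ 0.4977 -0.2011  0.12  ] [ 0.4997 -0.198   0.1131]
yel 45 [[0.4765, -0.2277, 0.0738], [0.5206, -0.2011, 0.0829]]
yel 185 [[0.5577, -0.2256, 0.0728], [0.6181, -0.1808, 0.083]]
top screw [ 0.4613 -0.0658  0.1564]
red 16 16 [ 0.498  -0.2019  0.1219] [ 0.498  -0.2019  0.1219]
yel 114 [[0.4787, -0.2294, 0.0743], [0.5201, -0.1848, 0.0856]]
yel 223 [[0.5602, -0.2282, 0.0748], [0.619, -0.1803, 0.0864]]
[ 0.4175 -0.3529  0.2249]
```

View pics/c11.png

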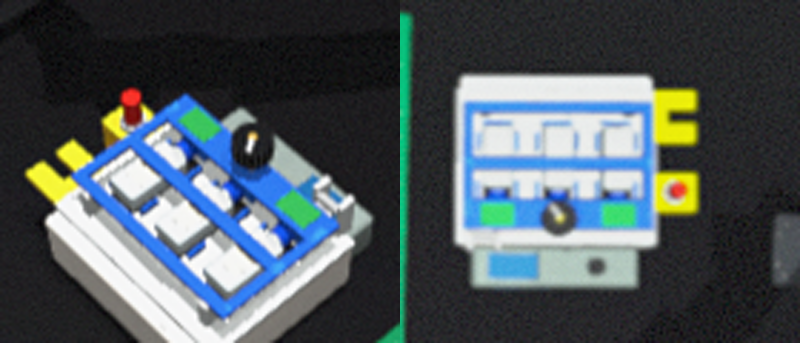

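```bash
python3 -m pendant '[{"claw":0.5,"dx":79,"dy":150,"dz":0,"twist":0.15},{"claw":0.5,"dx":79,"dy":150,"dz":0,"twist":0.3},{"claw":0.5,"dx":79,"dy":150,"dz":0,"twist":0.45},{"claw":0.5,"dx":79,"dy":150,"dz":0,"twist":0.6},{"claw":0.5,"dx":79,"dy":150,"dz":0,"twist":0.75},{"claw":0.5,"dx":79,"dy":150,"dz":0,"twist":0.9},{"claw":0.5,"dx":79,"dy":150,"dz":0,"twist":1.05},{"claw":0.5,"dx":79,"dy":150,"dz":0,"twist":1.2}]' 20
python3 -m pendant '[{"claw":0.5,"dx":0,"dy":0,"dz":-10,"twist":0.15},{"claw":0.5,"dx":0,"dy":0,"dz":-30,"twist":0.3},{"claw":0.5,"dx":0,"dy":0,"dz":-50,"twist":0.426},{"claw":0.5,"dx":0,"dy":0,"dz":-70,"twist":0.426},{"claw":0.5,"dx":0,"dy":0,"dz":-70,"twist":0.426},{"claw":0.5,"dx":0,"dy":0,"dz":-70,"twist":0.426}]' 20
python3 -c "
from plant import r
s=r.get_state();print(s['q'].round(3),s['tool_pos'],s['eef_rot'])"
```

```text
clock: 47.9
tool_pos: [0.4971, -0.1994, 0.2254]
eef_rot: [0.833, 0.554, -0.0, -0.001]
contact_force: [-0.2, -0.5, -0.3]
opening: 0.501
finger_force: 0.0
clock: 48.5
tool_pos: [0.4974, -0.2004, 0.1557]
eef_rot: [0.7, 0.715, 0.0, -0.0]
contact_force: [-0.3, 0.2, -0.1]
opening: 0.498
finger_force: 0.0
[ 0.59   0.731 -0.488  1.903  0.548  0.643 -0.22 ] [ 0.4973599  -0.20042945  0.15572987] [ 6.99506685e-01  7.14625888e-01  1.16634581e-05 -4.88586421e-04]
```

```bash
python3 -m pendant '[{"claw":0.5,"dx":-1,"dy":-2,"dz":-25,"twist":-0.014},{"claw":0.5,"dx":-1,"dy":-2,"dz":-45,"twist":-0.014},{"claw":0.5,"dx":-1,"dy":-2,"dz":-58,"twist":-0.014},{"claw":0.5,"dx":-1,"dy":-2,"dz":-64,"twist":-0.014},{"claw":0.5,"dx":-1,"dy":-2,"dz":-64,"twist":-0.014},{"claw":0.5,"dx":-1,"dy":-2,"dz":-64,"twist":-0.014}]' 15
python3 -m pendant '[{"claw":0.05,"dx":0,"dy":0,"dz":0,"twist":0},{"claw":0.05,"dx":0,"dy":0,"dz":0,"twist":0},{"claw":0.05,"dx":0,"dy":0,"dz":0,"twist":0},{"claw":0.05,"dx":0,"dy":0,"dz":0,"twist":0},{"claw":0.05,"dx":0,"dy":0,"dz":0,"twist":0}]' 15
```

```text
clock: 49.1
tool_pos: [0.4971, -0.2039, 0.0922]
eef_rot: [0.705, 0.709, 0.0, 0.001]
contact_force: [0.3, -0.4, 0.7]
opening: 0.502
finger_force: 0.0
clock: 49.6
tool_pos: [0.4965, -0.2041, 0.0917]
eef_rot: [0.705, 0.709, -0.0, 0.0]
contact_force: [-1.2, 0.5, 4.9]
opening: 0.215
finger_force: 15.0
```

```bash
python3 -m pendant '[{"claw":0.05,"dx":0,"dy":0,"dz":10,"twist":0},{"claw":0.05,"dx":0,"dy":0,"dz":25,"twist":0},{"claw":0.05,"dx":0,"dy":0,"dz":45,"twist":0},{"claw":0.05,"dx":0,"dy":0,"dz":65,"twist":0},{"claw":0.05,"dx":0,"dy":0,"dz":65,"twist":0}]' 20
python3 -m pendant '[{"claw":0.05,"dx":30,"dy":0,"dz":0,"twist":0},{"claw":0.05,"dx":60,"dy":0.5,"dz":0,"twist":0},{"claw":0.05,"dx":85,"dy":0.5,"dz":0,"twist":0},{"claw":0.05,"dx":90,"dy":0.5,"dz":0,"twist":0},{"claw":0.05,"dx":90,"dy":0.5,"dz":0,"twist":0},{"claw":0.05,"dx":90,"dy":0.5,"dz":0,"twist":0}]' 20
python3 - <<'E'
from h import *
p,d=eyes.snapshot("scene");cv2.imwrite("pics/s12.png",cv2.resize(p[130:220,170:290],(800,600),interpolation=2))
P=cloud("scene",d);hsv=cv2.cvtColor(p,cv2.COLOR_BGR2HSV).astype(int)
m=((hsv[...,0]<8)|(hsv[...,0]>172))&(hsv[...,1]>150)&(abs(P[...,1]+.2)<.03)&(P[...,2]>.1); Q=P[m]; print("red",len(Q),Q.mean(0) if len(Q) else 0)
E
```

```text
clock: 50.1
tool_pos: [0.4981, -0.2042, 0.1589]
eef_rot: [0.705, 0.709, 0.001, 0.002]
contact_force: [1.0, -0.2, -0.7]
opening: 0.22
finger_force: 20.0
clock: 50.7
tool_pos: [0.5847, -0.2037, 0.1557]
eef_rot: [0.705, 0.709, -0.001, -0.001]
contact_force: [0.2, 0.9, -1.3]
opening: 0.219
finger_force: 20.0
red 64 [ 0.58590537 -0.19494603  0.17478015]
```

View pics/s12.png

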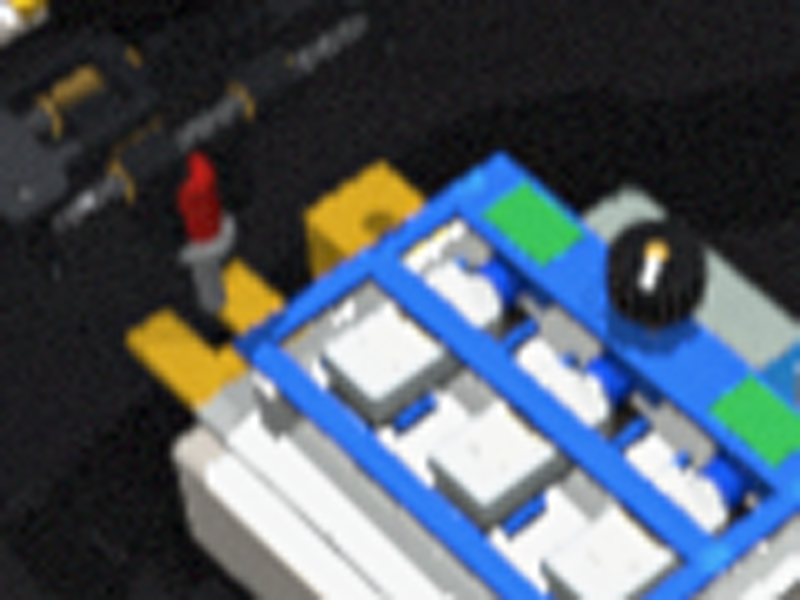

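```bash
python3 -m pendant '[{"claw":0.05,"dx":1,"dy":0,"dz":-8,"twist":0},{"claw":0.05,"dx":1,"dy":0,"dz":-14,"twist":0},{"claw":0.05,"dx":1,"dy":0,"dz":-20,"twist":0},{"claw":0.05,"dx":1,"dy":0,"dz":-26,"twist":0},{"claw":0.05,"dx":1,"dy":0,"dz":-26,"twist":0},{"claw":0.05,"dx":1,"dy":0,"dz":-26,"twist":0}]' 20
python3 -m pendant '[{"claw":0.05,"dx":0,"dy":0,"dz":-10,"twist":0},{"claw":0.05,"dx":0,"dy":0,"dz":-20,"twist":0},{"claw":0.05,"dx":0,"dy":0,"dz":-30,"twist":0},{"claw":0.05,"dx":0,"dy":0,"dz":-30,"twist":0},{"claw":0.05,"dx":0,"dy":0,"dz":-30,"twist":0}]' 20
```

```text
clock: 51.35
tool_pos: [0.5874, -0.2034, 0.1302]
eef_rot: [0.705, 0.709, -0.0, -0.0]
contact_force: [-0.2, -0.7, -0.7]
opening: 0.22
finger_force: 20.0
clock: 51.85
tool_pos: [0.5873, -0.2034, 0.0999]
eef_rot: [0.705, 0.709, -0.0, -0.0]
contact_force: [0.7, 0.2, -0.5]
opening: 0.221
finger_force: 20.0
```

```bash
python3 -m pendant '[{"claw":0.05,"dx":0,"dy":0,"dz":-4,"twist":0},{"claw":0.05,"dx":0,"dy":0,"dz":-7,"twist":0},{"claw":0.05,"dx":0,"dy":0,"dz":-8.5,"twist":0},{"claw":0.05,"dx":0,"dy":0,"dz":-8.5,"twist":0}]' 20
```

```text
clock: 52.25
tool_pos: [0.5875, -0.2035, 0.0919]
eef_rot: [0.705, 0.709, 0.0, 0.0]
contact_force: [-0.1, -0.6, -0.3]
opening: 0.219
finger_force: 20.0
```

```bash
python3 -m pendant '[{"claw":0.05,"dx":0,"dy":0,"dz":-1,"twist":0},{"claw":0.05,"dx":0,"dy":0,"dz":-1,"twist":0}]' 20
python3 -m pendant '[{"claw":0.5,"dx":0,"dy":0,"dz":0,"twist":0},{"claw":0.5,"dx":0,"dy":0,"dz":0,"twist":0},{"claw":0.5,"dx":0,"dy":0,"dz":0,"twist":0},{"claw":0.5,"dx":0,"dy":0,"dz":15,"twist":0},{"claw":0.5,"dx":0,"dy":0,"dz":50,"twist":0},{"claw":0.5,"dx":0,"dy":0,"dz":100,"twist":0},{"claw":0.5,"dx":0,"dy":-50,"dz":130,"twist":0},{"claw":0.5,"dx":0,"dy":-100,"dz":130,"twist":0}]' 20
python3 -m pendant '[{"claw":0.5,"dx":-50,"dy":-50,"dz":0,"twist":0},{"claw":0.5,"dx":-100,"dy":-90,"dz":0,"twist":0},{"claw":0.5,"dx":-150,"dy":-120,"dz":0,"twist":0},{"claw":0.5,"dx":-150,"dy":-120,"dz":0,"twist":0}]' 20
python3 - <<'E'
from h import *
im=[]
for c,(x,y,w,h) in dict(scene=(180,120,140,120),top=(250,140,140,120)).items():
    p,d=eyes.snapshot(c);im.append(cv2.resize(p[y:y+h,x:x+w],(400,343),interpolation=2));P=cloud(c,d);hsv=cv2.cvtColor(p,cv2.COLOR_BGR2HSV).astype(int)
    m=((hsv[...,0]<8)|(hsv[...,0]>172))&(hsv[...,1]>150)&(abs(P[...,1]+.2)<.04)&(P[...,0]<.65); Q=P[m]; print("red",len(Q),Q.mean(0),Q.max(0)); 
cv2.imwrite("pics/c13.png",np.hstack(im)); s=r.get_state();print(s["clock"],s["tool_pos"])
E
```

```text
clock: 52.45
tool_pos: [0.5877, -0.2035, 0.0918]
eef_rot: [0.705, 0.709, 0.0, 0.0]
contact_force: [-1.4, 0.1, 4.3]
opening: 0.218
finger_force: 20.0
clock: 53.25
tool_pos: [0.5912, -0.2946, 0.2269]
eef_rot: [0.703, 0.711, 0.003, 0.004]
contact_force: [1.1, -0.4, -0.1]
opening: 0.501
finger_force: 0.0
clock: 53.65
tool_pos: [0.4349, -0.4182, 0.2213]
eef_rot: [0.706, 0.708, -0.001, 0.0]
contact_force: [0.5, 0.5, -1.2]
opening: 0.5
finger_force: 0.0
red 64 [ 0.5922218  -0.19705363  0.11256978] [ 0.59947152 -0.18923349  0.12721766]
red 21 [ 0.56594174 -0.20165843  0.11460226] [ 0.59555197 -0.17916004  0.13313301]
53.75 [ 0.42998037 -0.42243702  0.2206414 ]
```

View pics/c13.png

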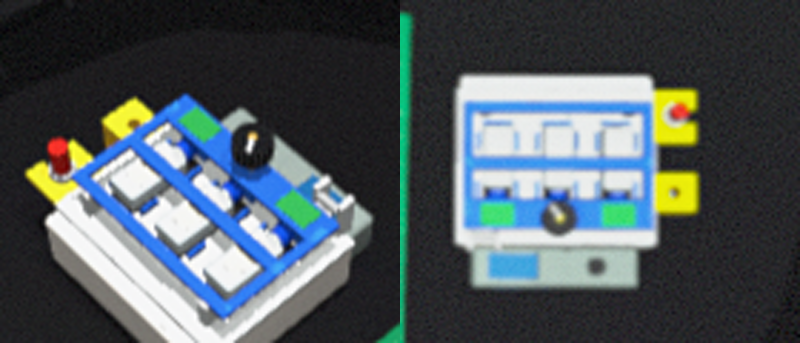

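```bash
python3 -c "
from plant import r
print(r.finish_job())"
```

```text
the job is handed in; nothing more can be done
None
```

The job is handed in, in the order asked: all three flasks lie in their own bays, the cover is latched, the thumbscrew is turned clockwise to its stop, and the transit pin is parked upright in the side notch. I confirmed each step from camera images and force readings, but the hand-in returned no verdict.

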